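Fit the hose cradle to the curved tube-support arm

ROBOT

A 7-joint arm with a two-finger parallel gripper is mounted at the origin on a cart in front of the work surface, level with it; the furniture and walls round the work are solid. World frame = base frame: x ahead of the robot, y to its left, z up, the work surface at z = 0. Lengths are in m, angles in rad, forces in N, time in s.
With the tool pointing down it reaches from about 0.4 to 0.85 m from the base axis. Payload 10.4 kg.
Tool frame: the origin (TCP) lies at the very end of the fingers, on their centre line; the grasp point (between the pads) lies r.grasp_offset behind it (r.grasp_offset is the distance from the TCP to the grasp point, in m); z points along the fingers, y is the direction in which the jaws open and shut (so a half turn about z gives the same grasp; the last joint's range is limited). The gripper opens to 87 mm and grips with 3 to 60 N. Pads are 19 mm wide; open, the fingers measure 117 mm over their backs; the gripper's body (75 mm by 190 mm) begins 51 mm behind the grasp point.
Start: joints at [-1.305, 0.332, -0.065, 1.46, 0.022, 1.35, -0.088], TCP at [0.178, 0.599, 0.223] pointing down, gripper open.
Joint ranges: [-2.6, 2.6], [-0.5, 2.12], [-1.47, 1.34], [0.16, 2.42], [-1.27, 4.41], [0.06, 2.06], [-2.6, 2.6]. Speed limits (rad/s): [2.22, 2.22, 2.79, 2.79, 3.14, 3.14, 3.14].

INTERFACE

Orientations are given as a unit quaternion [x, y, z, w].
In Python, from bench import read_state, cams, job, r gives the robot as it stands. The module is installed in compiled form; this text tells all that it offers.
- The arm moves only by the tool arm_command, never from a script. Its argument "increments" is a list of rows, each an object of numbers: "gripper": the opening in per cent of the stroke, from 0 (shut) to 100 (fully open); "dx", "dy", "dz": the shift along the tool's x, y, z in m; "spin": the turn about the tool's z in degrees. In form: [{"gripper": .., "dx": .., "dy": .., "dz": .., "spin": ..}, ...]. A call has exactly 8 rows; each row shifts and turns the commanded pose from where the row before left it, along the tool's axes as they then stand; what a row does not reach is not made up. A row lasts 1/8 s, in which the tool goes at most 62.5 mm and 10.7 degrees, less where a joint would pass 70% of its speed; a pose out of reach is approached as far as the arm can. A call with a gripper value outside its range is refused whole. The fingers move at their own pace and stop on an object; "grip_force" is the grip in N (left out, the last holds). Time passes only in rows, so rows that do not move let the fingers close, or fill a call up. It gives the time, the measured TCP pose, the force and the opening at its end, in the units of the state.
- read_state(): the state, without advancing time (a new reading comes with each control period).
- cams.camera(name): name is "scene" or "top"; returns the picture (384x512x3 uint8, red, green, blue); there is no depth.
- cams.camera_info(name): a dict with "K" (3x3 intrinsics, pixels), "rvec" (rotation vector, rad) and "tvec" (3), from world to camera coordinates, as OpenCV has them. Camera axes: x right, y down, z forward; pixel columns grow to the right and rows downward; lengths in m; the calibration is good to about 2 mm. A picture is of the moment at which its call begins. camera_info takes no time and is no camera call.
- job.close_job(): hands the job in, once; it reports no verdict.
The state is a dict: "time": time; "joint_positions": joint angles; "joint_vel": joint speeds; "joint_torque": joint torques, N m; "ee_pos": TCP position; "eef_rot": TCP orientation; "ft_force": force on the tool from outside, world axes, zero at the start; "torque": the same for the moment, N m; "width": finger opening in m.
Only numpy, scipy, OpenCV 4.12 (cv2) and the standard library are available. Lean on these libraries where they do the work, as an engineer would, in place of code of your own. Each camera call takes 0.05 s, during which the arm holds its last target.

TASK

Fit the hose cradle to the tube-support arm: thread its sleeve onto the free end of the bent rod, slide it round the bend and press it home at the catch block until the spring catch snaps in behind the sleeve's front flange. Ease it along without forcing it, then let go and leave it hanging upright, locked on the arm, with the other things on the worktop undisturbed.

Things in the scene. Friction and masses are not known exactly. Their poses are not given: they have to be found in the camera images.
- cradle: White plastic hose cradle, loose, symmetric front to back: two U saddles (34 mm long, 84 mm wide over both) under a flanged sleeve, and on top an 18 x 18 mm square grip stem, from 76 to 112 mm above the underside, to hold it by. Origin: centre of the underside; z up; x along the sleeve. 0.13 to 0.21 kg, heaviest below, so it hangs upright on the rod.
- bore (a point): Centre of the cradle's bore, 64 mm above its underside, axes as the cradle's. Sleeve 36 mm long along x, bore 16.2 mm right through; 30 mm outside with a flange at each end, 5 mm thick and 40 mm across, so a 26 mm groove lies between the flanges.
- stand: Hose-support arm, fixed. Origin on the worktop under its post (top 142 mm); 118 mm foot. Round 14 mm steel rod, axis 125 mm up: straight along -x from the post to x = -142 mm, bends 60 deg towards +y on a 110 mm radius, then 40 mm straight to the free end. Hand clamped, so rolled up to 3 deg about its root: height changes in step with y. The cradle should never press on it with over about 18 N.
- rod_tip (a point): Free end of the rod, on its axis (the rounded end reaches 7 mm further). Its x axis points along the rod into the arm. At about (-257, +90, 125 +-5) mm in the stand's frame.
- catch (a joint): Spring catch on a 30 mm catch block clamped on the rod's root; stop face set by hand 56 to 86 mm from the post axis, not measured: find it by feel or sight. A lever on the block's -y side with a ramp (starts 35 mm before the face). rad: 0 shut and empty, 0.2 to 0.3 on the flange, 0.1 to 0.14 snapped in the groove (2 mm play left to the face). Passing takes about 7 N, then gives way.
- laryngoscope: Folded black laryngoscope 63 x 126 x 27 mm lying flat, bystander; origin at the centre of its underside.
- vial_tall: Taller glass vial, 29 mm across and 66 mm high, standing, bystander; origin at the centre of its underside.
- vial_short: Shorter glass vial, 25 mm across and 52 mm high, standing, bystander; origin at the centre of its underside.
- tape: Roll of tape 52 mm across, 12 mm thick, lying flat, bystander; origin at the centre of its underside.
- airway: Curved oral airway 66 x 76 x 12 mm lying flat, bystander; origin at the centre of its underside.
- torch: Pen torch, 11 mm thick and 121 mm long, lying flat, bystander; origin at the centre of its underside.

How it is judged:
By the outcome, as a careful person would: the job done as asked, in the order asked, and still so for the second after the job is handed in, with the robot touching nothing.
It also fails if it takes over 67 s, if anything falls off the work surface, if the arm or the gripper's body presses on something with over 40 N, if the wrist force passes 120 N, or if a joint passes its speed limit or range.

## Working session

There is one attempt and no reset: what is moved stays moved. The work goes in short steps, Python scripts to look and compute and a tool call to move; the robot and the scene stay as the last step left them, time stands still between calls to the robot, and variables do not carry over. Pictures are saved under pics/ and viewed, and the job is handed in when it is done.

Besides the shell and the picture viewer there is one more tool, called as a command line: name --argument value ..., lists and objects as JSON in quotes. arm_command: Moves the arm, as the interface text tells. Its arguments: {"type":"object","properties":{"increments":{"type":"array","items":{"type":"object","properties":{"gripper":{"type":"number"},"dx":{"type":"number"},"dy":{"type":"number"},"dz":{"type":"number"},"spin":{"type":"number"}}}},"grip_force":{"type":"number"}},"required":["increments"]}

```bash
mkdir -p pics; python3 - <<'E'
from bench import read_state, cams, job, r
import cv2, numpy as np
s=read_state(); print(s, r.grasp_offset)
for n in("scene","top"):
    im=cams.camera(n); cv2.imwrite(f"pics/{n}0.png",im[:,:,::-1]); i=cams.camera_info(n); print(n,i)
    R=cv2.Rodrigues(np.array(i['rvec'],float))[0]; print(-R.T@np.array(i['tvec']).ravel(), R[2])
E
```

```text
{'time': 0.0, 'joint_positions': array([-1.30460853,  0.33288715, -0.06468608,  1.46093353,  0.02159819,
        1.34987968, -0.08853049]), 'joint_vel': array([ 2.18861600e-04,  9.60709297e-04, -1.16941092e-03, -1.29461274e-03,
        9.55564748e-04, -1.77623812e-05, -8.54248913e-04]), 'joint_torque': array([ 1.14723764e-03, -6.23262835e+01,  2.56051007e-02, -3.89884472e+01,
       -6.13094377e-02,  4.01148247e-02,  1.58159487e-04]), 'ee_pos': array([0.1778988 , 0.5987525 , 0.22174808]), 'eef_rot': array([ 1.43904122e-01,  9.89591383e-01, -7.02882193e-04, -6.83564956e-05]), 'ft_force': array([-0.41745671,  0.02555561,  0.28538832]), 'torque': array([0.01043848, 0.02248254, 0.01136266]), 'width': 0.08679241950345058} 0.0187
scene {'K': array([[354.40446805,   0.        , 255.7793813 ],
       [  0.        , 354.40446805, 184.65927615],
       [  0.        ,   0.        ,   1.        ]]), 'rvec': array([ 1.88221991, -1.14905489,  0.62203492]), 'tvec': array([-0.3266275 ,  0.30571385,  0.59550389])}
[-0.1478459  -0.44893063  0.57565115] [ 0.74700161  0.39135274 -0.53743059]
top {'K': array([[366.35981496,   0.        , 255.02186607],
       [  0.        , 366.35981496, 195.19697356],
       [  0.        ,   0.        ,   1.        ]]), 'rvec': array([ 2.15656576, -2.13438366,  0.10920457]), 'tvec': array([-0.0870313 ,  0.53932823,  1.05978   ])}
[ 0.40369116 -0.10802063  1.11666827] [ 0.12493103  0.0243166  -0.9918674 ]
```

```bash
python3 - <<'E'
import cv2
for n in("scene","top"):
    im=cv2.imread(f"pics/{n}0.png"); cv2.imwrite(f"pics/{n}0b.png",cv2.resize(im,(800,600),interpolation=cv2.INTER_CUBIC))
E
```

```text
(no output)
```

View pics/scene0b.png

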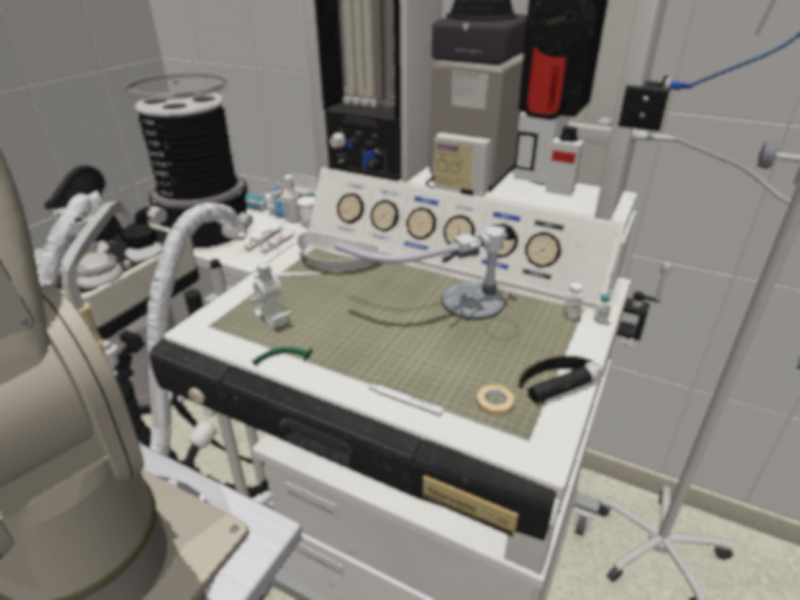

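View pics/top0b.png

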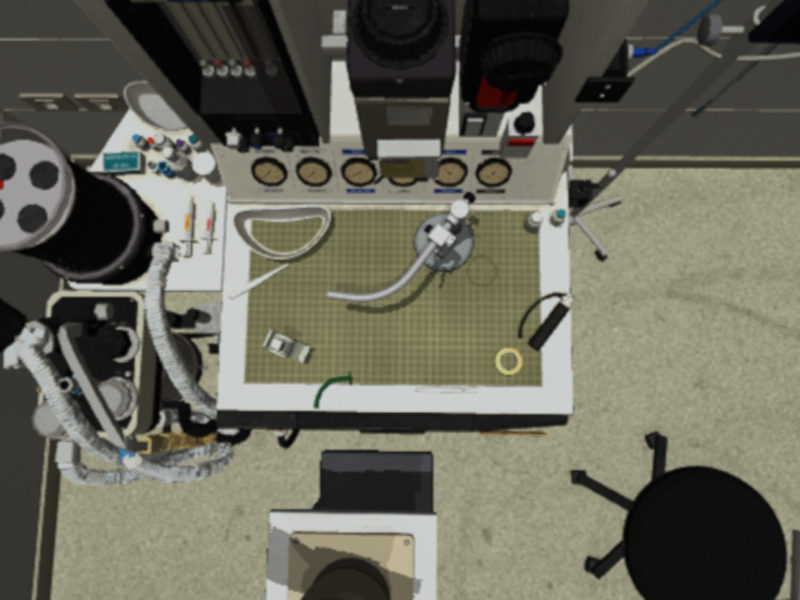

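The scene view shows the cradle left at about (268,300) and the stand at (478,290), with the rod running from it to the left. The top view shows the cradle at (288,346), the post at (460,210) and the rod tip at (330,295), all in 800x600 pixels. Next I'll zoom in.

```bash
python3 - <<'E'
import cv2
a=cv2.imread("pics/scene0.png"); b=cv2.imread("pics/top0.png")
c=a[130:240,140:360]; cv2.imwrite("pics/sc1.png",cv2.resize(c,None,fx=3.6,fy=3.6,interpolation=cv2.INTER_CUBIC))
c=b[115:245,155:325]; cv2.imwrite("pics/tc1.png",cv2.resize(c,None,fx=4.5,fy=4.5,interpolation=cv2.INTER_CUBIC))
E
```

```text
(no output)
```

View pics/sc1.png

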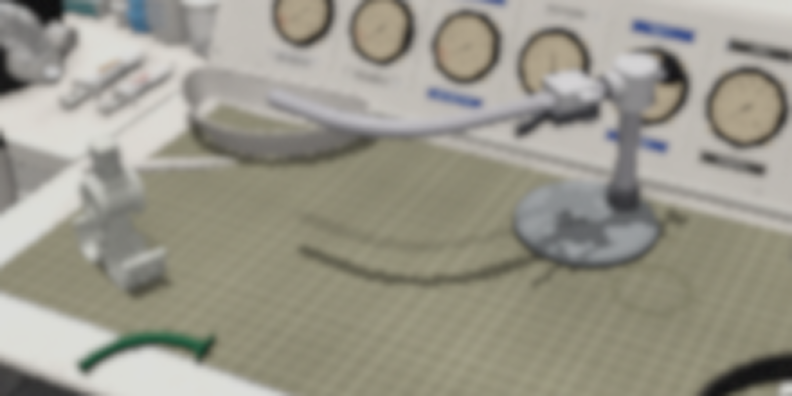

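View pics/tc1.png

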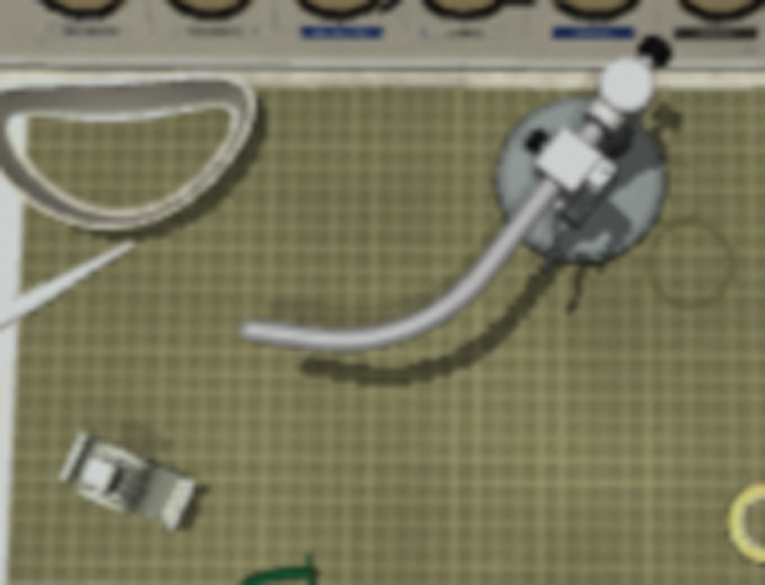

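The crops show the cradle standing upright, with its stem top near top (177,220) and scene (169,172). The rod tip is near top (209,188) and scene (215,157). I'll triangulate these and zoom in further.

```bash
cat > h.py <<'E'
import numpy as np, cv2
from bench import read_state, cams, job, r
I={n:cams.camera_info(n) for n in("scene","top")}
RT={n:(cv2.Rodrigues(np.array(i['rvec'],float))[0],np.array(i['tvec'],float).ravel(),i['K']) for n,i in I.items()}
def ray(n,p):
    R,t,K=RT[n]; d=R.T@np.linalg.inv(K)@np.array([p[0],p[1],1.]); return -R.T@t,d/np.linalg.norm(d)
def plane(n,p,z):
    o,d=ray(n,p); return o+d*(z-o[2])/d[2]
def tri(ps,pt):
    o1,d1=ray("scene",ps);o2,d2=ray("top",pt)
    A=np.stack([d1,-d2],1);s=np.linalg.lstsq(A,o2-o1,rcond=None)[0]
    a=o1+s[0]*d1;b=o2+s[1]*d2;return (a+b)/2,np.linalg.norm(a-b)
def proj(n,X):
    R,t,K=RT[n];u=K@(R@np.asarray(X,float)+t);return u[:2]/u[2]
E
python3 - <<'E'
from h import *
print("stem",tri((168.6,171.7),(176.6,219.9)))
print("tip",tri((215.5,157),(209,188.3)))
print("post top",tri((140+638/3.6,130+65/3.6),(155+628/4.5,115+85/4.5)))
a=cv2.imread("pics/scene0.png"); b=cv2.imread("pics/top0.png")
A=cv2.resize(a[162:216,155:195],None,fx=10,fy=10,interpolation=cv2.INTER_CUBIC)
B=cv2.resize(b[205:240,162:205],None,fx=9,fy=9,interpolation=cv2.INTER_CUBIC)
o=np.zeros((600,800,3),np.uint8);o[:540,:400]=A;o[:315,405:792]=B;cv2.imwrite("pics/cr.png",o)
A=cv2.resize(a[145:170,205:255],None,fx=8,fy=8,interpolation=cv2.INTER_CUBIC)
B=cv2.resize(a[140:190,270:330],None,fx=6,fy=6,interpolation=cv2.INTER_CUBIC)
C=cv2.resize(b[175:200,205:255],None,fx=8,fy=8,interpolation=cv2.INTER_CUBIC)
D=cv2.resize(b[120:170,265:310],None,fx=6,fy=6,interpolation=cv2.INTER_CUBIC)
o=np.zeros((600,800,3),np.uint8);o[:200,:400]=A;o[:300,405:765]=B;o[300:500,:400]=C;o[300:600,405:675]=D;cv2.imwrite("pics/rod.png",o)
E
```

```text
stem (array([0.46147685, 0.13251576, 0.1026067 ]), np.float64(0.004041162692620931))
tip (array([0.54770886, 0.04009001, 0.12746454]), np.float64(0.00557535248973184))
post top (array([ 0.69837539, -0.19286246,  0.13870328]), np.float64(0.005129325024018377))
```

View pics/cr.png

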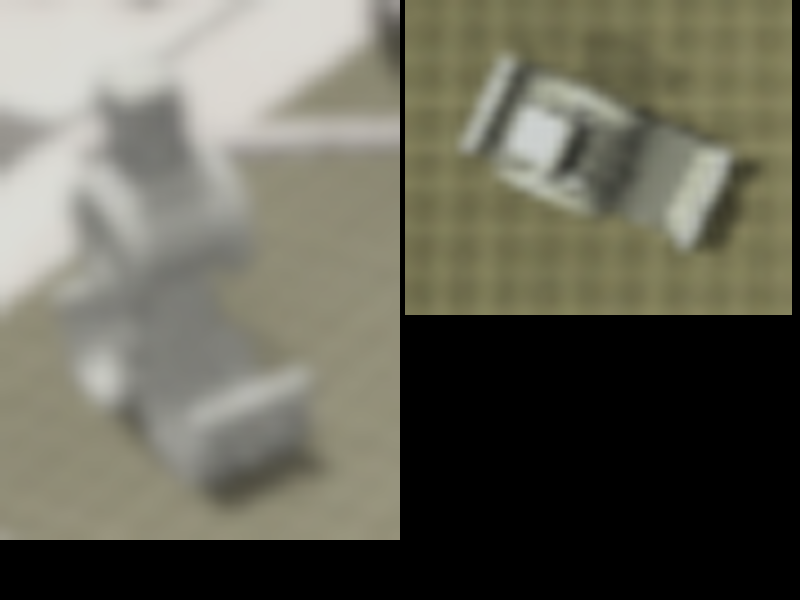

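View pics/rod.png

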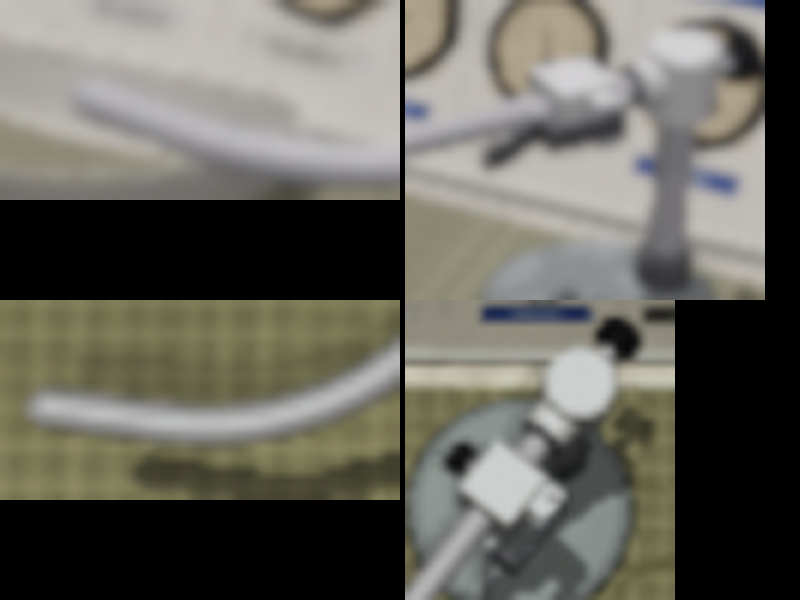

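The zoom shows the stem top at about scene (168.5,169.5) and top (176.5,220), with the sleeve lying across the long saddle direction. The rod is lavender against the olive mat, so a bluish mask should give its centreline in both views.

```bash
python3 - <<'E'
from h import *
a=cv2.imread("pics/scene0.png").astype(int); b=cv2.imread("pics/top0.png").astype(int)
print("stem",tri((168.5,169.5),(176.5,220.1)))
for n,im,(x0,x1,y0,y1) in(("scene",a,(210,300,145,172)),("top",b,(205,282,150,198))):
    m=((im[...,0]-im[...,2])>2)&(im.sum(2)>270)
    M=np.zeros(m.shape,np.uint8);M[y0:y1,x0:x1]=m[y0:y1,x0:x1]
    k,l,st,c=cv2.connectedComponentsWithStats(M);j=1+np.argmax(st[1:,4]);M=(l==j).astype(np.uint8);print(n,st[j])
    for x in range(st[j][0],st[j][0]+st[j][2],6):
        ys=np.where(M[:,x])[0];print(x,ys.min(),ys.max(),end=' | ')
    print()
    v=(im[y0:y1,x0:x1]).astype(np.uint8).copy();v[M[y0:y1,x0:x1]>0]=(0,0,255)
    cv2.imwrite(f"pics/m_{n}.png",cv2.resize(v,None,fx=7,fy=7,interpolation=cv2.INTER_NEAREST))
# white cradle masks
M=np.zeros(b.shape[:2],np.uint8);s=b[205:240,162:205];mm=(s[...,2]-s[...,0]<18)&(s.sum(2)>240)
M[205:240,162:205]=mm;k,l,st,c=cv2.connectedComponentsWithStats(M);j=1+np.argmax(st[1:,4]);
ys,xs=np.where(l==j);print(cv2.minAreaRect(np.stack([xs,ys],1).astype(np.float32)))
v=s.astype(np.uint8).copy();v[(l==j)[205:240,162:205]]=(0,0,255);cv2.imwrite("pics/m_c.png",cv2.resize(v,None,fx=9,fy=9,interpolation=cv2.INTER_NEAREST))
E
```

```text
stem (array([0.46055311, 0.13087684, 0.11023236]), np.float64(0.004223906272871948))
scene [258 154  17  10  76]
258 155 156 | 264 155 158 | 270 156 160 | 
top [266 150   9  13  75]
266 152 157 | 272 150 156 | 
((182.9378662109375, 221.84910583496094), (28.692310333251953, 13.000000953674316), 22.61986541748047)
```

View pics/m_scene.png

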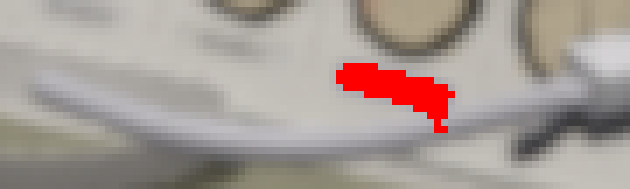

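View pics/m_top.png

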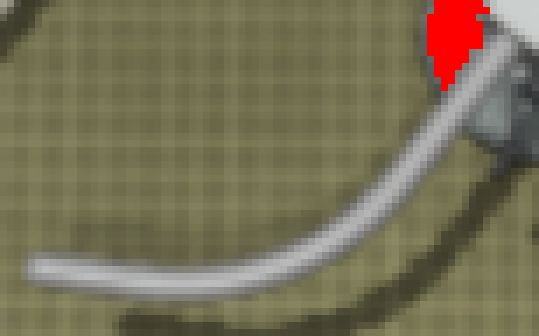

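View pics/m_c.png

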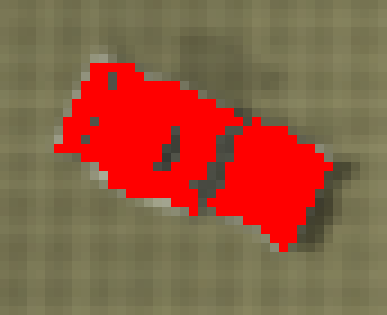

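The first masks missed the rod: they caught a panel shade in the scene view and the foot in the top view. The cradle mask worked, with its long side at 22.6° in the image. I'll redo the rod by low saturation in the top view and by relative blueness in the scene view.

```bash
python3 - <<'E'
from h import *
a=cv2.imread("pics/scene0.png").astype(float); b=cv2.imread("pics/top0.png").astype(float)
np.set_printoptions(linewidth=220,suppress=True,precision=1)
for x in (214,225,240,255,270): print(x,(a[146:172,x,0]-a[146:172,x,2]).astype(int), a[146:172,x,1].astype(int))
# top centreline: weight of B relative to R
w=np.clip(b[...,0]-b[...,2]+14,0,None)
for x in (206,207,208,209,210,215,240): print(x,(b[180:198,x,0]-b[180:198,x,2]).astype(int),b[180:198,x,1].astype(int))
E
```

```text
214 [ -9  -9 -10 -10  -9  -9  -9  -9  -7  -5  -3  -3  -5  -7 -10 -11 -15 -20 -23 -22 -19 -14  -9  -7  -7  -7] [187 189 190 191 187 179 170 168 169 170 166 157 153 161 176 180 164 144 137 139 140 132 121 116 113 112]
225 [ -5  -5  -8  -9 -10 -10 -10 -10  -9  -9  -7  -4  -1   1   3   2  -1  -7 -14 -17 -13  -8  -7  -7  -7  -8] [172 169 176 185 190 191 191 187 176 168 167 172 179 181 170 151 140 148 155 151 138 123 115 112 110 110]
240 [ -9 -10 -10 -10  -9  -9 -10 -10 -10 -10 -10  -9  -8  -8  -8  -4   0   2   2   3   2  -2 -10 -13 -16 -19] [150 175 182 174 163 162 174 185 190 192 188 175 161 158 161 168 181 187 175 149 120  95  78  76  83 102]
255 [-10 -10 -10 -10 -10 -10 -11 -10 -11 -10 -10 -10 -11 -10 -10 -10  -6  -2   2   2   2  -3 -13 -20 -22 -24] [184 185 187 188 187 187 187 187 188 188 189 190 190 190 191 193 195 191 184 170 145 126 126 132 134 134]
270 [-35 -35 -36 -35 -33 -26 -12  -9  -9  -4  11  34  47  27   6   0   2   2   1  -2  -7  -8  -9  -9 -11 -12] [161 162 163 160 145 110  96 139 172 178 158 132 118 136 167 180 177 162 141 141 159 161 156 161 173 172]
206 [-36 -35 -36 -36
[... 343 characters left out ...]
0 -38 -37 -37 -40] [112 110 112 116 117 113 114 123 133 126 110 115 124 129 118 118 120 128]
209 [-37 -37 -37 -39 -39 -33 -18  -4  -2  -5 -19 -36 -40 -39 -39 -38 -38 -40] [120 119 120 122 125 120 125 145 155 141 116 121 128 132 123 121 124 130]
210 [-37 -36 -37 -37 -38 -30 -10   0   1  -1 -10 -33 -39 -39 -37 -36 -37 -39] [119 118 118 123 123 119 132 165 177 151 122 115 125 129 119 118 118 126]
215 [-36 -34 -32 -32 -33 -28 -14  -1   1   1  -2 -15 -36 -39 -37 -37 -37 -38] [117 112 102 103 105 101 116 151 178 178 142 115 123 130 121 117 118 125]
240 [-35 -36 -34 -32 -32 -29 -20  -5   0   1   0  -5 -25 -37 -36 -36 -31 -23] [113 109 104 100 104  97 106 135 173 186 155 119 106 127 119 112 100  73]
```

```bash
cat >> h.py <<'E'
def top_line(b,cols,y0=150,y1=198):
    out=[]
    for x in cols:
        w=np.clip(b[y0:y1,x,0]-b[y0:y1,x,2]+24,0,None);y=np.arange(y0,y1)
        p=y[np.argmax(w)];k=abs(y-p)<9;out.append((x,(w*y)[k].sum()/w[k].sum()))
    return np.array(out)
E
python3 - <<'E'
from h import *
np.set_printoptions(suppress=True,precision=4)
a=cv2.imread("pics/scene0.png").astype(float); b=cv2.imread("pics/top0.png").astype(float)
T=top_line(b,range(210,262,4));
S=[]
for x in range(212,264,3):
    y=np.arange(146,172);w=np.clip(a[146:172,x,0]-a[146:172,x,2]+8,0,None)
    yc=156+ (x-214)*0.24 if x<240 else 164.
    k=abs(y-yc)<7;S.append((x,(w*y)[k].sum()/w[k].sum()))
S=np.array(S);print(S.T)
P=[plane("top",t,.125) for t in T];print(np.array(P)[:,:2])
P=np.array(P);d=np.diff(P,axis=0);print(np.degrees(np.arctan2(d[:,1],d[:,0])))
# signed gap tri for each with epipolar matching allowing constant gap
xs=np.arange(212,262,.1);ys=np.interp(xs,S[:,0],S[:,1])
def sg(ps,pt):
    o1,d1=ray("scene",ps);o2,d2=ray("top",pt);n=np.cross(d1,d2);n/=np.linalg.norm(n);return (o2-o1)@n
print("stem gap",sg((168.5,169.5),(176.5,220.1)))
for off in(0,sg((168.5,169.5),(176.5,220.1))):
  print(off)
  for t in T:
    g=[sg((x,y),t)-off for x,y in zip(xs,ys)];i=np.argmin(np.abs(g))
    if 0<i<len(xs)-1:print(t,xs[i],ys[i],tri((xs[i],ys[i]),t)[0],g[i])
# tip: column 208.3?
print(proj("scene",[.5477,.0401,.1275]),proj("top",[.5477,.0401,.1275]))
E
```

```text
[[212.     215.     218.     221.     224.     227.     230.     233.
  236.     239.     242.     245.     248.     251.     254.     257.
  260.     263.    ]
 [     nan 156.6111 157.1923 158.3077 159.375  160.4118 161.8644 162.8548
  163.6935 164.1579 164.4    164.5918 164.7292 164.913  164.8864 164.9286
  163.8511 162.1618]]
[[ 0.5474  0.0401]
 [ 0.5467  0.0291]
 [ 0.5452  0.018 ]
 [ 0.5438  0.007 ]
 [ 0.5415 -0.004 ]
 [ 0.5411 -0.015 ]
 [ 0.5419 -0.026 ]
 [ 0.5445 -0.0369]
 [ 0.5472 -0.0478]
 [ 0.5511 -0.0587]
 [ 0.5569 -0.0696]
 [ 0.5642 -0.0805]
 [ 0.5734 -0.0914]]
[ -93.9748  -97.5026  -97.4902 -101.6439  -92.1402  -85.5863  -76.8312
  -75.9734  -70.4769  -61.8783  -56.0366  -49.7088]
stem gap 0.004223906272871956
0
0.004223906272871956
[214.4498 157.0034] [209.8625 187.7597]<stdin>:9: RuntimeWarning: invalid value encountered in scalar divide
```

```bash
python3 - <<'E'
from h import *
np.set_printoptions(suppress=True,precision=4)
a=cv2.imread("pics/scene0.png").astype(float); b=cv2.imread("pics/top0.png").astype(float)
T=top_line(b,range(210,258,4));S=[]
for x in range(215,256,3):
    y=np.arange(146,172);w=np.clip(a[146:172,x,0]-a[146:172,x,2]+8,0,None)
    yc=156+ (x-214)*0.24 if x<240 else 164.
    k=abs(y-yc)<7;S.append((x,(w*y)[k].sum()/w[k].sum()))
S=np.array(S)
xs=np.arange(212,256,.1);c=np.polyfit(S[:,0]-230,S[:,1],4);ys=np.polyval(c,xs-230)
def sg(ps,pt):
    o1,d1=ray("scene",ps);o2,d2=ray("top",pt);n=np.cross(d1,d2);n/=np.linalg.norm(n);return (o2-o1)@n
print([round(sg(*q)*1e3,2) for q in [((168.5,169.5),(176.5,220.1)),((215.5,157),(209,188.3)),((140+638/3.6,130+65/3.6),(155+628/4.5,115+85/4.5))]])
for off in(0,.0042):
  print(off)
  for t in T:
    g=np.array([sg((x,y),t)-off for x,y in zip(xs,ys)]);i=np.argmin(np.abs(g));print(t,xs[i],tri((xs[i],ys[i]),t)[0],round(g[i]*1e3,2))
# post top, clean: bright disc in top
sub=b[125:145,285:305];print((sub.sum(2)>600).astype(int).sum())
yy,xx=np.where(b[120:150,280:308].sum(2)>600);print(xx.mean()+280,yy.mean()+120,len(xx))
E
```

```text
[np.float64(4.22), np.float64(5.58), np.float64(5.13)]
0
[210.   187.99] 214.39999999999986 [0.5468 0.0394 0.1295] -0.07
[214.  188.3] 217.69999999999968 [0.5458 0.0283 0.1308] -0.07
[218.     188.8584] 220.8999999999995 [0.5443 0.0173 0.1311] -0.08
[222.     189.4159] 224.1999999999993 [0.543  0.0063 0.1305] 0.05
[226.    190.272] 227.29999999999913 [ 0.5407 -0.0046  0.1305] -0.01
[230.     190.4545] 230.79999999999893 [ 0.5405 -0.0154  0.1293] -0.08
[234.     190.1826] 234.59999999999872 [ 0.5415 -0.0262  0.128 ] -0.07
[238.    189.292] 238.79999999999848 [ 0.5442 -0.0371  0.1267] 0.06
[242.     188.3391] 242.99999999999824 [ 0.547  -0.048   0.1268] 0.11
[246.    186.975] 247.399999999998 [ 0.5508 -0.0589  0.1272] 0.11
[250.     184.9077] 252.09999999999772 [ 0.5566 -0.0696  0.1267] -0.08
[254.     182.2986] 255.8999999999975 [ 0.5634 -0.079   0.1246] -3.38
0.0042
[210.   187.99] 215.99999999999977 [0.548  0.0378 0.1286] -0.03
[214.  188.3] 219.29999999999959 [0.5472 0.0267 0.1291] -0.06
[218.     188.8584] 222.4999999999994 [0.5458 0.0158 0.1289] -0.12
[222.     189.4159] 225.79999999999922 [0.5444 0.0049 0.1281] -0.01
[226.    190.272] 228.89999999999904 [ 0.5421 -0.0061  0.1282] -0.09
[230.     190.4545] 232.49999999999883 [ 0.5419 -0.0171  0.1272] 0.08
[234.     190.1826] 236.29999999999862 [ 0.5428 -0.0279  0.1264] 0.09
[238.    189.292] 240.39999999999839 [ 0.5454 -0.0388  0.1258] -0.02
[242.     188.3391] 244.59999999999815 [ 0.5481 -0.0497  0.1263] 0.04
[246.    186.975] 248.9999999999979 [ 0.5518 -0.0607  0.1269] 0.04
[250.     184.9077] 253.79999999999762 [ 0.5578 -0.0715  0.1261] 0.09
[254.     182.2986] 255.8999999999975 [ 0.5634 -0.079   0.1246] -7.58
67
290.91011235955057 136.6629213483146 89
```

```bash
python3 - <<'E'
from h import *
np.set_printoptions(suppress=True,precision=4)
f=lambda x,y:(162+(x-405+.5)/9-.5,205+(y+.5)/9-.5)
for p,q in(((515,55),(735,152)),((465,150),(690,248))):
    P=plane("top",f(*p),.03);Q=plane("top",f(*q),.03);d=P-Q;print(P,Q,np.hypot(*d[:2]),np.degrees(np.arctan2(d[1],d[0])))
print("stem",plane("top",f(540,140),.112))
s=read_state();print(s['ee_pos'])
from scipy.spatial.transform import Rotation as R
M=R.from_quat(s['eef_rot']).as_matrix();print(M,np.degrees(np.arctan2(M[1,1],M[0,1])))
for z,X in((.105,(0.4615,.130)),):
    d=np.array([*X,.19])-s['ee_pos'];print(M.T@d)
E
```

```text
[0.4918 0.161  0.03  ] [0.4604 0.0867 0.03  ] 0.08072979952138379 67.1054480820747
[0.4601 0.1764 0.03  ] [0.4286 0.1006 0.03  ] 0.08213213013959605 67.48650389024581
stem [0.4591 0.132  0.112 ]
[0.1779 0.5988 0.2218]
[[-0.9586  0.2848 -0.0003]
 [ 0.2848  0.9586 -0.0012]
 [-0.     -0.0013 -1.    ]] 73.45460781005193
[-0.4054 -0.3686  0.0323]
```

```bash
python3 - <<'E'
from h import *
np.set_printoptions(suppress=True,precision=3)
k=.64
for s,t in(((235,218),(165,255)),((205,212),(160,290)),((165,270),(175,350)),((155,340),(205,400)),((155,420),(215,440))):
    print(tri((s[0]*k,s[1]*k),(t[0]*k,t[1]*k)))
for t in((165,255),(160,290),(175,350),(205,400),(40,340),(100,440)):print([plane("top",(t[0]*k,t[1]*k),z)[:2] for z in(0,.2)])
E
```

```text
(array([0.627, 0.35 , 0.081]), np.float64(0.0093271492141052))
(array([0.55 , 0.339, 0.127]), np.float64(0.0027942884264974903))
(array([0.443, 0.343, 0.052]), np.float64(0.018303948585976608))
(array([ 0.352,  0.308, -0.036]), np.float64(0.00555827593226863))
(array([ 0.276,  0.308, -0.167]), np.float64(0.04504041302576373))
[array([0.641, 0.389]), array([0.599, 0.3  ])]
[array([0.57 , 0.395]), array([0.54 , 0.305])]
[array([0.451, 0.358]), array([0.443, 0.274])]
[array([0.355, 0.293]), array([0.364, 0.221])]
[array([0.468, 0.629]), array([0.457, 0.497])]
[array([0.276, 0.493]), array([0.299, 0.386])]
```

arm_command --increments '[{"gripper":100,"dx":-0.02,"dy":-0.018},{"gripper":100,"dx":-0.04,"dy":-0.036,"spin":1},{"gripper":100,"dx":-0.045,"dy":-0.041,"spin":1},{"gripper":100,"dx":-0.045,"dy":-0.041,"spin":1},{"gripper":100,"dx":-0.045,"dy":-0.041,"spin":1},{"gripper":100,"dx":-0.045,"dy":-0.041,"spin":1},{"gripper":100,"dx":-0.045,"dy":-0.041,"spin":1},{"gripper":100,"dx":-0.045,"dy":-0.041,"spin":0}]' --grip_force 25

```text
validation failed for argument at $.in...
```

```bash
cat >> h.py <<'E'
from scipy.spatial.transform import Rotation as Rn
def st(tgt=None):
    s=read_state();M=Rn.from_quat(s['eef_rot']).as_matrix()
    print('t',round(s['time'],2),'tcp',s['ee_pos'].round(4),'yhead',round(np.degrees(np.arctan2(M[1,1],M[0,1])),2),'z',M[:,2].round(3),'F',s['ft_force'].round(2),'T',s['torque'].round(2),'w',round(s['width'],4),'q',s['joint_positions'].round(2))
    if tgt is not None: print('tool delta',(M.T@(np.array(tgt)-s['ee_pos'])).round(4))
E
python3 -c "
from h import *
st((.460,.1315,.16))"
```

```text
t 0.1 tcp [0.1779 0.5988 0.2218] yhead 73.45 z [-0.    -0.001 -1.   ] F [0.05 0.08 0.36] T [-0.02  0.   -0.02] w 0.0872 q [-1.3   0.33 -0.06  1.46  0.02  1.35 -0.09]
tool delta [-0.4035 -0.3675  0.0623]
```

arm_command --increments '[{"gripper":100,"dx":-0.02,"dy":-0.018,"dz":0,"spin":0},{"gripper":100,"dx":-0.04,"dy":-0.036,"dz":0,"spin":1},{"gripper":100,"dx":-0.042,"dy":-0.038,"dz":0,"spin":1},{"gripper":100,"dx":-0.042,"dy":-0.038,"dz":0,"spin":1},{"gripper":100,"dx":-0.042,"dy":-0.038,"dz":0,"spin":1},{"gripper":100,"dx":-0.042,"dy":-0.038,"dz":0,"spin":1},{"gripper":100,"dx":-0.042,"dy":-0.038,"dz":0,"spin":1},{"gripper":100,"dx":-0.042,"dy":-0.038,"dz":0,"spin":0}]' --grip_force 25

```text
time: 1.1
ee_pos: [0.3791, 0.228, 0.2224]
eef_rot: [0.196, 0.981, 0.0, -0.0]
ft_force: [0.6, 0.4, -0.8]
width: 0.0869
```

```bash
python3 -c "
from h import *
st((.460,.1315,.16))"
```

```text
t 1.1 tcp [0.3791 0.228  0.2224] yhead 67.44 z [-0.  0. -1.] F [ 0.58  0.37 -0.82] T [-0.01 -0.06  0.04] w 0.0869 q [-0.89 -0.09  0.23  1.92  0.02  1.3   0.51]
tool delta [-0.1118 -0.058   0.0624]
```

arm_command --increments '[{"gripper":100,"dx":-0.03,"dy":-0.015,"dz":0.005,"spin":0},{"gripper":100,"dx":-0.03,"dy":-0.015,"dz":0.015,"spin":0},{"gripper":100,"dx":-0.03,"dy":-0.015,"dz":0.02,"spin":0},{"gripper":100,"dx":-0.015,"dy":-0.01,"dz":0.015,"spin":0},{"gripper":100,"dx":-0.006,"dy":-0.003,"dz":0.007,"spin":0},{"gripper":100,"dx":0,"dy":0,"dz":0,"spin":0},{"gripper":100,"dx":0,"dy":0,"dz":0,"spin":0},{"gripper":100,"dx":0,"dy":0,"dz":0,"spin":0}]'

```text
time: 2.1
ee_pos: [0.4589, 0.1345, 0.161]
eef_rot: [0.195, 0.981, 0.0, 0.0]
ft_force: [0.2, 0.5, -0.5]
width: 0.0867
```

```bash
python3 -c "
from h import *
st((.460,.1315,.088))
a=cams.camera('scene')[:,:,::-1]
cv2.imwrite('pics/s2.png',cv2.resize(a[100:240,100:290],None,fx=4,fy=4,interpolation=cv2.INTER_CUBIC))"
```

```text
t 2.1 tcp [0.4589 0.1345 0.161 ] yhead 67.52 z [ 0.001  0.001 -1.   ] F [ 0.21  0.5  -0.5 ] T [-0.07 -0.01  0.02] w 0.0867 q [-0.76  0.04  0.39  1.94 -0.02  1.16  0.82]
tool delta [-0.0022 -0.0024  0.073 ]
```

View pics/s2.png

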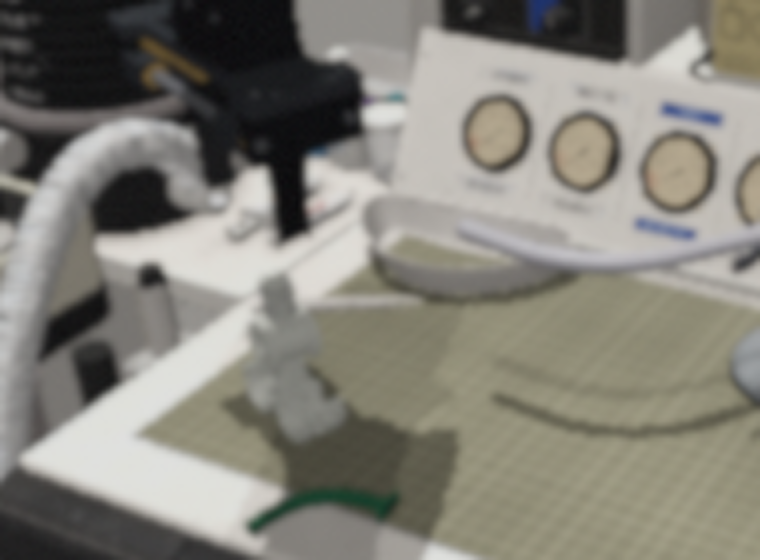

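```bash
python3 -c "
from h import *
e=np.array([np.cos(np.radians(67.5)),np.sin(np.radians(67.5)),0])
for k in(-.044,0,.044):
  p=proj('scene',np.array([.4589,.1345,.161])+k*e);print((p-[100,100])*4)
"
```

```text
[287.19880323 233.64815189]
[253.36115142 208.85199332]
[221.59001692 185.5701742 ]
```

The near finger tip appears at (290,240) in the crop, where the calibration predicts (287,234), and it is clear of the cradle stem at (278,285). I'm descending on the stem now.

arm_command --increments '[{"gripper":100,"dx":-0.002,"dy":-0.002,"dz":0.02,"spin":0},{"gripper":60,"dx":0,"dy":0,"dz":0.025,"spin":0},{"gripper":50,"dx":0,"dy":0,"dz":0.02,"spin":0},{"gripper":50,"dx":0,"dy":0,"dz":0.007,"spin":0},{"gripper":35,"dx":0,"dy":0,"dz":0,"spin":0},{"gripper":15,"dx":0,"dy":0,"dz":0,"spin":0},{"gripper":0,"dx":0,"dy":0,"dz":0,"spin":0},{"gripper":0,"dx":0,"dy":0,"dz":0,"spin":0}]' --grip_force 25

```text
time: 3.15
ee_pos: [0.4602, 0.1312, 0.0889]
eef_rot: [0.195, 0.981, 0.0, 0.0]
ft_force: [0.2, 0.7, -0.3]
width: 0.0253
```

```bash
python3 -c "
from h import *
st((.460,.1315,.088))
a=cams.camera('scene')[:,:,::-1]
cv2.imwrite('pics/s3.png',cv2.resize(a[130:230,130:250],None,fx=5,fy=5,interpolation=cv2.INTER_CUBIC))"
```

```text
t 3.15 tcp [0.4602 0.1312 0.0889] yhead 67.45 z [ 0.001  0.    -1.   ] F [ 0.18  0.7  -0.3 ] T [-0.01  0.04 -0.03] w 0.0253 q [-0.74  0.13  0.4   2.01 -0.06  1.    0.86]
tool delta [0.0003 0.0002 0.0009]
```

View pics/s3.png

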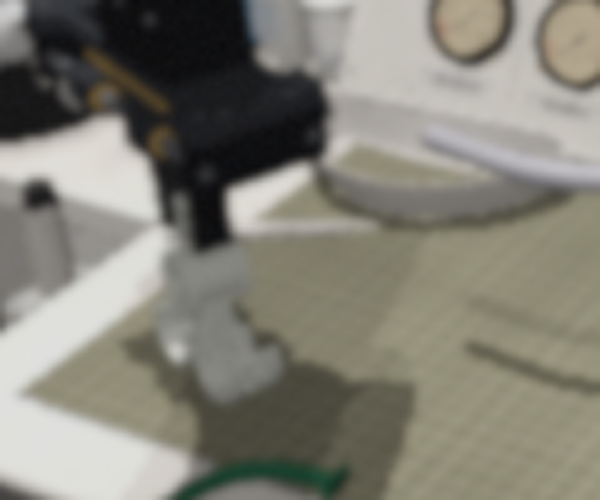

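arm_command --increments '[{"gripper":0,"dx":0,"dy":0,"dz":0,"spin":0},{"gripper":0,"dx":0,"dy":0,"dz":0,"spin":0},{"gripper":0,"dx":0,"dy":0,"dz":-0.01,"spin":0},{"gripper":0,"dx":0,"dy":0,"dz":-0.025,"spin":0},{"gripper":0,"dx":0,"dy":0,"dz":-0.025,"spin":0},{"gripper":0,"dx":-0.01,"dy":0,"dz":-0.015,"spin":0},{"gripper":0,"dx":-0.02,"dy":0,"dz":-0.005,"spin":0},{"gripper":0,"dx":-0.025,"dy":0,"dz":0,"spin":0}]' --grip_force 25

```text
time: 4.2
ee_pos: [0.5119, 0.1097, 0.1692]
eef_rot: [0.195, 0.981, 0.0, 0.0]
ft_force: [-0.1, -0.3, -0.3]
width: 0.018
```

```bash
python3 -c "
from h import *
st((.554,.09,.16))"
```

```text
t 4.2 tcp [0.5119 0.1097 0.1692] yhead 67.49 z [ 0.001  0.001 -1.   ] F [-0.06 -0.33 -0.31] T [-0.01 -0.04 -0.05] w 0.018 q [-0.7   0.14  0.44  1.82 -0.07  1.19  0.94]
tool delta [-0.0465 -0.0021  0.0092]
```

arm_command --increments '[{"gripper":0,"dx":-0.023,"dy":-0.001,"dz":0,"spin":0},{"gripper":0,"dx":-0.023,"dy":-0.001,"dz":0.002,"spin":10},{"gripper":0,"dx":0,"dy":0,"dz":0.002,"spin":10},{"gripper":0,"dx":0,"dy":0,"dz":0.002,"spin":10},{"gripper":0,"dx":0,"dy":0,"dz":0.002,"spin":10},{"gripper":0,"dx":0,"dy":0,"dz":0,"spin":10},{"gripper":0,"dx":0,"dy":0,"dz":0,"spin":10},{"gripper":0,"dx":0,"dy":0,"dz":0,"spin":10}]'

```text
time: 5.2
ee_pos: [0.5528, 0.0901, 0.1604]
eef_rot: [0.725, 0.689, -0.0, 0.0]
ft_force: [-0.5, 0.0, -2.0]
width: 0.0179
```

```bash
python3 -c "
from h import *
st((.554,.09,.16))
for n,(x0,x1,y0,y1) in dict(scene=(150,290,100,200),top=(150,290,130,230)).items():
  a=cams.camera(n)[:,:,::-1];cv2.imwrite(f'pics/{n}4.png',a)
  cv2.imwrite(f'pics/{n}4c.png',cv2.resize(a[y0:y1,x0:x1],None,fx=5,fy=5,interpolation=cv2.INTER_CUBIC))"
```

```text
t 5.2 tcp [0.5528 0.0901 0.1604] yhead -2.88 z [-0.    -0.001 -1.   ] F [-0.5   0.   -1.95] T [-0.05  0.05  0.01] w 0.0179 q [-0.77  0.26  0.62  1.75 -0.16  1.19 -0.16]
tool delta [-0.      0.0012  0.0004]
```

View pics/scene4c.png

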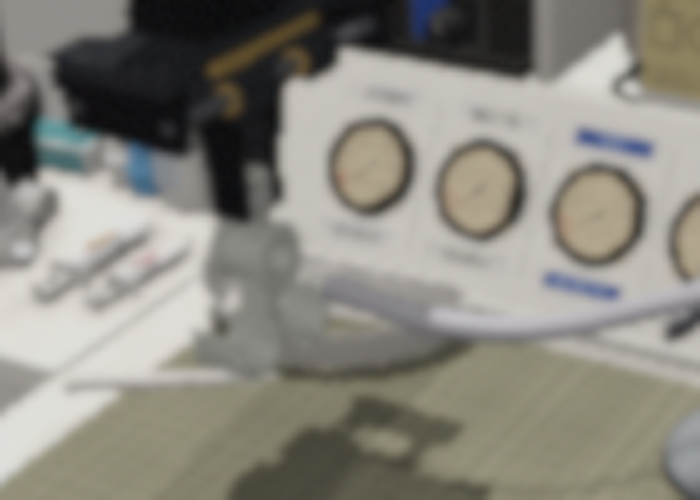

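View pics/top4c.png

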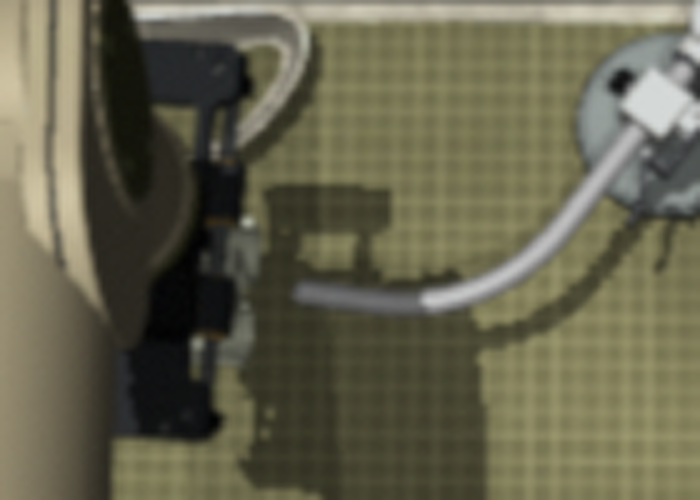

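```bash
python3 - <<'E'
from h import *
np.set_printoptions(suppress=True,precision=2)
h=np.radians(-2.88-90);u=np.array([np.cos(h),np.sin(h),0]);v=np.array([-u[1],u[0],0])
B=np.array([.5528,.0901,.1604-.0249])
F=B+.018*u
im=cv2.imread('pics/scene4.png');c=cv2.resize(im[130:180,180:240],None,fx=12,fy=12,interpolation=cv2.INTER_CUBIC)
def d(X,col):
    p=(proj('scene',X)-[180,130]+.5)*12;cv2.circle(c,tuple(int(round(t)) for t in p),3,col,-1)
for k in range(0,360,30):
    d(F+.02*(np.cos(np.radians(k))*v+np.sin(np.radians(k))*np.array([0,0,1])),(0,0,255))
d(F,(0,255,0))
for z in(.125,.129,.133):d([.5474,.0394,z],(255,0,0))
cv2.imwrite('pics/chk.png',c)
print(proj('top',[.5528,.0901,.1604+.023]),"obs gap ~",(150+230/5,130+250/5))
E
```

```text
[187.55 182.52] obs gap ~ (196.0, 180.0)
```

View pics/chk.png

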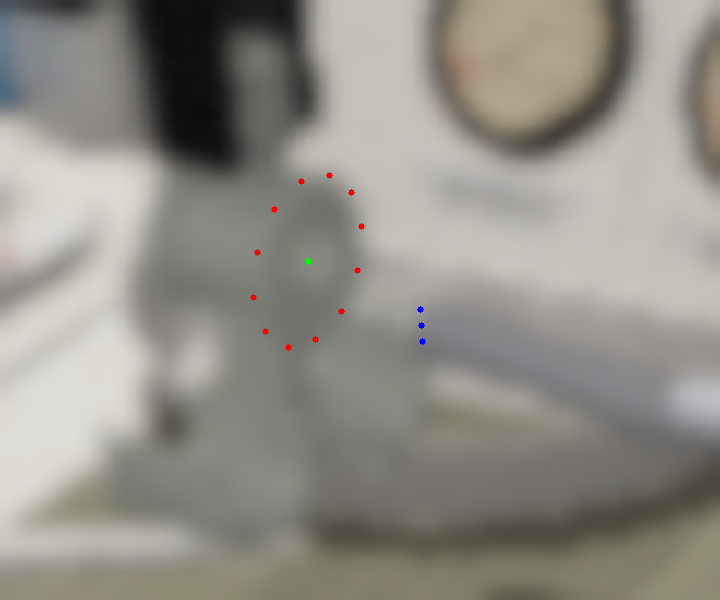

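The flange dots projected from the robot's own pose sit on the imaged front flange to within about 1 px, so the scene camera agrees with the robot. Next I'll check the top camera the same way, using the saddle's outer edges near crop rows 215 to 360.

```bash
python3 - <<'E'
from h import *
np.set_printoptions(suppress=True,precision=2)
h=np.radians(-2.88-90);u=np.array([np.cos(h),np.sin(h),0]);v=np.array([-u[1],u[0],0])
B=np.array([.5528,.0901,0])
im=cv2.imread('pics/top4.png');c=cv2.resize(im[160:210,180:240],None,fx=12,fy=12,interpolation=cv2.INTER_CUBIC)
for z,col in((.0715,(0,0,255)),(.10,(0,255,0))):
  for k in(-1,1):
    for l in (-1,1):
      p=(proj('top',B+l*.017*u+k*.042*v+[0,0,z])-[180,160]+.5)*12;cv2.circle(c,tuple(int(round(t)) for t in p),3,col,-1);
for t in top_line(im.astype(float),range(211,233,3)):
    p=(t-[180,160]+.5)*12;cv2.circle(c,tuple(int(round(q)) for q in p),2,(255,0,0),-1)
    print(t,plane('top',t,.129))
cv2.imwrite('pics/chk2.png',c)
E
```

```text
[211.   188.46] [0.55 0.04 0.13]
[214.   189.19] [0.54 0.03 0.13]
[217.   188.78] [0.54 0.02 0.13]
[220.   189.17] [0.54 0.01 0.13]
[223.   188.43] [0.55 0.   0.13]
[226.   190.19] [ 0.54 -0.    0.13]
[229.   190.05] [ 0.54 -0.01  0.13]
[232.   190.01] [ 0.54 -0.02  0.13]
```

View pics/chk2.png

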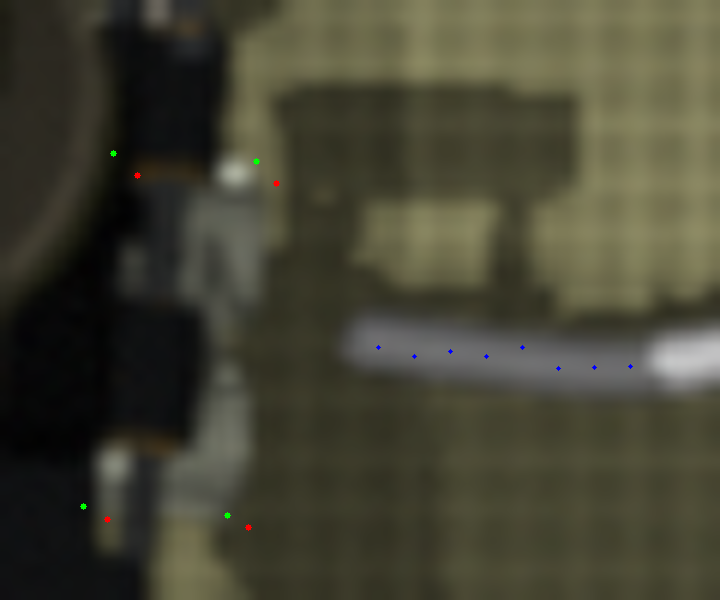

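```bash
python3 - <<'E'
from h import *
np.set_printoptions(suppress=True,precision=4)
b=cv2.imread("pics/top0.png").astype(float)
T=top_line(b,range(209,226,1));P=np.array([plane('top',t,.128) for t in T]);c=np.polyfit(P[:,1],P[:,0],1)
print('tip head',np.degrees(np.arctan2(-1,-c[0])),'x at y=.04,.06,.09',np.polyval(c,[.04,.06,.09]), np.std(P[:,0]-np.polyval(c,P[:,1])))
# root: rows instead of cols
R=[]
for y in range(158,172):
    x=np.arange(258,290);w=np.clip(b[y,258:290,1]-130,0,None);k=np.argmax(w);kk=abs(x-x[k])<7;R.append(((w*x)[kk].sum()/w[kk].sum(),y))
R=np.array(R);Q=np.array([plane('top',t,.125) for t in R]);print(np.c_[R,Q[:,:2]])
yy,xx=np.where(b[126:146,284:303].sum(2)>570);print(xx.mean()+284,yy.mean()+126,len(xx),xx.min()+284,xx.max()+284,yy.min()+126,yy.max()+126)
post=plane('top',(xx.mean()+284,yy.mean()+126),.142);print(post)
d=post-Q[3];print('root head from post',np.degrees(np.arctan2(d[1],d[0])))
d=np.polyfit(np.arange(len(Q)),Q,1)[0];print(np.degrees(np.arctan2(-d[1],-d[0])))
E
```

```text
tip head -97.73849332666624 x at y=.04,.06,.09 [0.5475 0.5502 0.5543] 0.00043222247496787635
[[274.1742 158.       0.6326  -0.1354]
 [273.972  159.       0.6298  -0.1348]
 [273.4867 160.       0.6269  -0.1335]
 [272.4565 161.       0.6241  -0.1307]
 [271.7536 162.       0.6213  -0.1288]
 [271.0216 163.       0.6184  -0.1268]
 [270.4412 164.       0.6156  -0.1252]
 [269.8784 165.       0.6128  -0.1237]
 [269.3416 166.       0.61    -0.1222]
 [268.1986 167.       0.6072  -0.1191]
 [267.1223 168.       0.6043  -0.1161]
 [266.3475 169.       0.6015  -0.114 ]
 [265.4752 170.       0.5987  -0.1116]
 [264.7518 171.       0.5959  -0.1097]]
293.3414634146341 133.40243902439025 82 288 298 129 140
[ 0.6976 -0.1869  0.142 ]
root head from post -37.387521841035486
-35.92714785032625
```

```bash
python3 - <<'E'
from h import *
np.set_printoptions(suppress=True,precision=2)
print('stem top pred scene',proj('scene',[.4602,.1312,.112]),'top',proj('top',[.4602,.1312,.112]))
im=cv2.imread('pics/scene0.png')
c=cv2.resize(im[145:170,205:255],None,fx=16,fy=16,interpolation=cv2.INTER_CUBIC)
c=cv2.convertScaleAbs(c,alpha=1.6,beta=-110)
u=np.array([np.cos(np.radians(-97.6)),np.sin(np.radians(-97.6)),0]);E=np.array([.5483,.0455,0])
for z,col in((.127,(0,0,255)),(.130,(0,255,0)),(.133,(255,0,0))):
  for s in(0,.007,.027,.047):
    p=(proj('scene',E+u*s+[0,0,z-.044*max(0,s-.007)])-[205,145]+.5)*16;cv2.circle(c,tuple(int(round(t)) for t in p),3,col,-1)
cv2.imwrite('pics/tip.png',c)
E
```

```text
stem top pred scene [167.39 168.93] top [176.86 219.73]
```

View pics/tip.png

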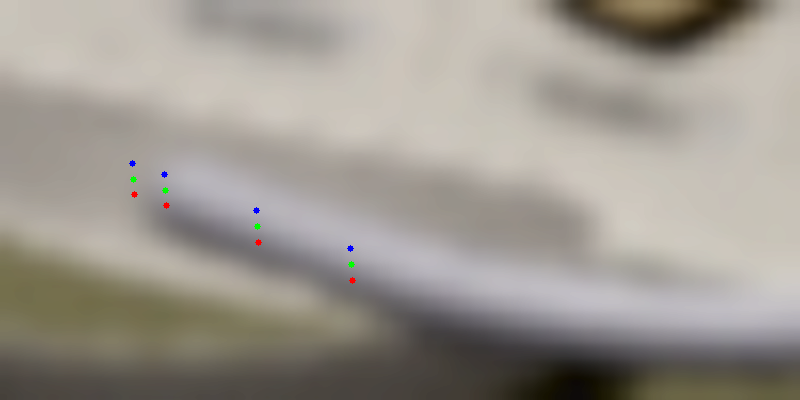

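arm_command --increments '[{"gripper":0,"dx":0,"dy":0.0013,"dz":0.003,"spin":4.7},{"gripper":0,"dx":-0.004,"dy":0,"dz":0.003,"spin":0},{"gripper":0,"dx":-0.004,"dy":0,"dz":0,"spin":0},{"gripper":0,"dx":-0.004,"dy":0,"dz":0,"spin":0},{"gripper":0,"dx":-0.004,"dy":0,"dz":0,"spin":0},{"gripper":0,"dx":-0.004,"dy":0,"dz":0,"spin":0},{"gripper":0,"dx":0,"dy":0,"dz":0,"spin":0},{"gripper":0,"dx":0,"dy":0,"dz":0,"spin":0}]'

```text
time: 6.3
ee_pos: [0.5513, 0.0708, 0.1546]
eef_rot: [0.75, 0.661, 0.0, -0.0]
ft_force: [0.5, 0.4, -1.1]
width: 0.0174
```

```bash
python3 -c "
from h import *
st((.5475+.001*(.03/.13)*0,.09,.1546))
for n,(x0,x1,y0,y1) in dict(scene=(175,245,125,185),top=(175,245,160,210)).items():
  a=cams.camera(n)[:,:,::-1];cv2.imwrite(f'pics/{n}5.png',a)
  cv2.imwrite(f'pics/{n}5c.png',cv2.resize(a[y0:y1,x0:x1],None,fx=10,fy=10,interpolation=cv2.INTER_CUBIC))"
```

```text
t 6.3 tcp [0.5513 0.0708 0.1546] yhead -7.23 z [ 0.  0. -1.] F [ 0.49  0.39 -1.13] T [-0.11  0.08 -0.01] w 0.0174 q [-0.76  0.26  0.64  1.77 -0.17  1.17 -0.2 ]
tool delta [ 0.0186 -0.0062 -0.    ]
```

View pics/scene5c.png

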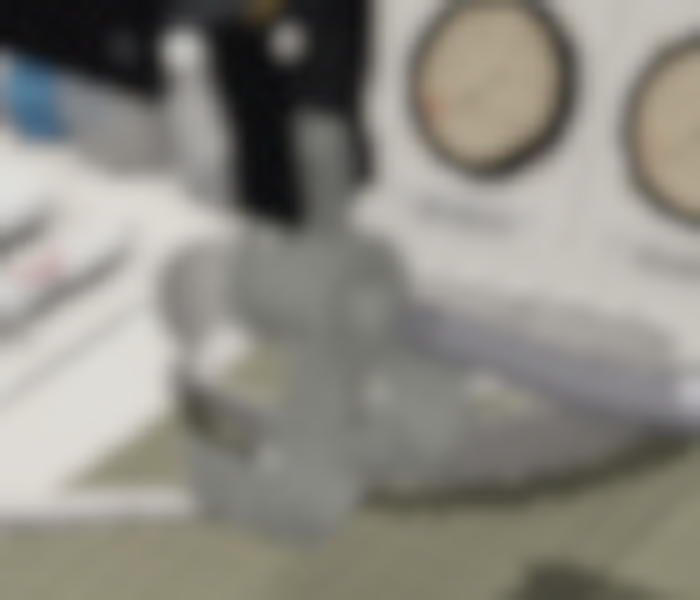

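View pics/top5c.png

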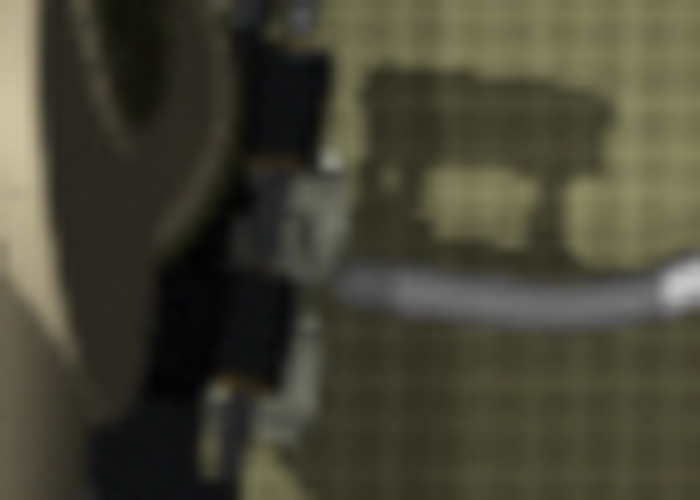

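In the scene crop the bore at (370,308) lies on the rod's axis produced leftward from (440,332), which passes about (372,310). In the top crop the rod tip at (340,285) is midway between the saddles. I'll advance gently onto the tip.

arm_command --increments '[{"gripper":0,"dx":-0.002,"dy":0,"dz":0,"spin":0},{"gripper":0,"dx":-0.002,"dy":0,"dz":0,"spin":0},{"gripper":0,"dx":-0.002,"dy":0,"dz":0,"spin":0},{"gripper":0,"dx":-0.002,"dy":0,"dz":0,"spin":0},{"gripper":0,"dx":-0.002,"dy":0,"dz":0,"spin":0},{"gripper":0,"dx":-0.002,"dy":0,"dz":0,"spin":0},{"gripper":0,"dx":-0.002,"dy":0,"dz":0,"spin":0},{"gripper":0,"dx":0,"dy":0,"dz":0,"spin":0}]'

```text
time: 7.4
ee_pos: [0.5496, 0.0566, 0.1545]
eef_rot: [0.75, 0.661, 0.0, 0.0]
ft_force: [0.6, -0.3, -3.2]
width: 0.0177
```

```bash
python3 -c "
from h import *
st()"
```

```text
t 7.4 tcp [0.5496 0.0566 0.1545] yhead -7.25 z [ 0.  0. -1.] F [ 0.59 -0.32 -3.24] T [-0.03 -0.29 -0.01] w 0.0177 q [-0.75  0.25  0.65  1.77 -0.16  1.17 -0.17]
```

arm_command --increments '[{"gripper":0,"dx":-0.002,"dy":0,"dz":0,"spin":0.3},{"gripper":0,"dx":-0.002,"dy":0,"dz":0.0002,"spin":0},{"gripper":0,"dx":-0.002,"dy":0,"dz":0,"spin":0},{"gripper":0,"dx":-0.002,"dy":0,"dz":0.0002,"spin":0},{"gripper":0,"dx":-0.002,"dy":0,"dz":0,"spin":0},{"gripper":0,"dx":-0.002,"dy":0,"dz":0.0002,"spin":0},{"gripper":0,"dx":0,"dy":0,"dz":0,"spin":0},{"gripper":0,"dx":0,"dy":0,"dz":0,"spin":0}]'

```text
time: 8.4
ee_pos: [0.5481, 0.0444, 0.1538]
eef_rot: [0.752, 0.659, -0.0, 0.0]
ft_force: [4.8, 0.2, -9.1]
width: 0.0179
```

```bash
python3 -c "
from h import *
st();st();st()
for n,(x0,x1,y0,y1) in dict(scene=(175,245,125,185),top=(175,245,160,210)).items():
  a=cams.camera(n)[:,:,::-1];cv2.imwrite(f'pics/{n}6.png',a)
  st()
  cv2.imwrite(f'pics/{n}6c.png',cv2.resize(a[y0:y1,x0:x1],None,fx=10,fy=10,interpolation=cv2.INTER_CUBIC))"
```

```text
t 8.4 tcp [0.5481 0.0444 0.1538] yhead -7.57 z [ 0.    -0.001 -1.   ] F [ 4.82  0.22 -9.07] T [-0.07 -1.27  0.07] w 0.0179 q [-0.73  0.24  0.66  1.78 -0.16  1.17 -0.16]
t 8.4 tcp [0.5481 0.0444 0.1538] yhead -7.57 z [ 0.    -0.001 -1.   ] F [ 4.82  0.22 -9.07] T [-0.07 -1.27  0.07] w 0.0179 q [-0.73  0.24  0.66  1.78 -0.16  1.17 -0.16]
t 8.4 tcp [0.5481 0.0444 0.1538] yhead -7.57 z [ 0.    -0.001 -1.   ] F [ 4.82  0.22 -9.07] T [-0.07 -1.27  0.07] w 0.0179 q [-0.73  0.24  0.66  1.78 -0.16  1.17 -0.16]
t 8.45 tcp [0.5481 0.0444 0.1538] yhead -7.57 z [ 0.    -0.001 -1.   ] F [ 4.34  0.18 -8.47] T [-0.04 -1.29  0.14] w 0.0179 q [-0.73  0.24  0.66  1.78 -0.16  1.17 -0.16]
t 8.5 tcp [0.5482 0.0444 0.1539] yhead -7.57 z [ 0.001 -0.001 -1.   ] F [ 4.05 -0.25 -7.5 ] T [-0.05 -1.36  0.13] w 0.0179 q [-0.73  0.24  0.66  1.78 -0.16  1.17 -0.16]
```

View pics/scene6c.png

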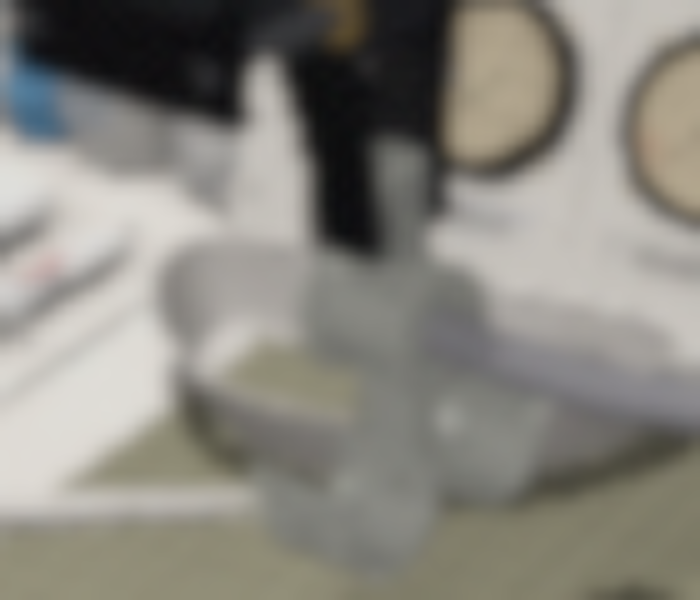

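View pics/top6c.png

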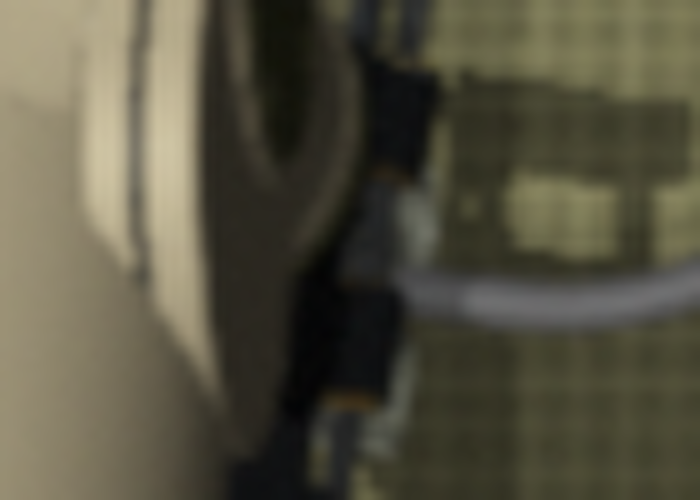

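The sleeve is over the tip: in the scene crop the rod enters the front flange at about (430,335). The rod is pushing the tool toward +x and down, so the sleeve sits slightly high and toward -x. I'll shift to relieve that before going on.

arm_command --increments '[{"gripper":0,"dx":0,"dy":0.0003,"dz":0.0004,"spin":0},{"gripper":0,"dx":0,"dy":0.0003,"dz":0.0004,"spin":0},{"gripper":0,"dx":0,"dy":0,"dz":0.0002,"spin":0},{"gripper":0,"dx":0,"dy":0,"dz":0,"spin":0},{"gripper":0,"dx":-0.001,"dy":0,"dz":0.0001,"spin":0},{"gripper":0,"dx":-0.001,"dy":0,"dz":0,"spin":0},{"gripper":0,"dx":-0.001,"dy":0,"dz":0.0001,"spin":0},{"gripper":0,"dx":0,"dy":0,"dz":0,"spin":0}]'

```text
time: 9.5
ee_pos: [0.5481, 0.0417, 0.1527]
eef_rot: [0.752, 0.659, 0.0, -0.0]
ft_force: [-0.7, 0.6, -1.6]
width: 0.0178
```

```bash
python3 -c "
from h import *
st()"
```

```text
t 9.5 tcp [0.5481 0.0417 0.1527] yhead -7.56 z [-0.  0. -1.] F [-0.66  0.57 -1.59] T [-0.07  0.05  0.04] w 0.0178 q [-0.73  0.24  0.66  1.78 -0.16  1.17 -0.15]
```

Threading went well: forces are back to baseline. I'll write a small path helper that turns the rod's known shape, anchored at the present free-running pose, into tool increments.

```bash
cat > path.py <<'E'
from h import *
PSI=-37.6; ROLL=2.1; SAG=.0006
A=np.array([.5481,.0417,.1527]); S0=-.003
def rod(s):  # stand frame, s from rod_tip inward; returns xy, heading(deg in stand)
    if s<=.040: 
        a=np.radians(-60);p=np.array([-.2573,.0896])+s*np.array([np.cos(a),np.sin(a)]);return p,-60.
    if s<=.040+.110*np.pi/3:
        th=60-np.degrees((s-.040)/.110);t=np.radians(th)
        p=np.array([-.142-.110*np.sin(t),.110*(1-np.cos(t))]);return p,-th
    return np.array([-.142+s-.040-.110*np.pi/3,0.]),0.
def sag(s):  # offset to the left (inside of the bend)
    return SAG*np.clip(min((s-.03)/.03,(.165-s)/.03),0,1)
def W(s,off=(0,0,0),psi=None,roll=None):
    psi=PSI if psi is None else psi; roll=ROLL if roll is None else roll
    def w(s):
        p,h=rod(s);n=np.radians(h+90);p=p+sag(s)*np.array([np.cos(n),np.sin(n)])
        c,q=np.cos(np.radians(psi)),np.sin(np.radians(psi))
        return np.array([c*p[0]-q*p[1],q*p[0]+c*p[1],p[1]*np.sin(np.radians(roll))]),h+psi
    P0,_=w(S0);P,h=w(s);return A+P-P0+np.array(off),h+90   # tool y heading
def s_of(xy,off=(0,0,0)):
    ss=np.arange(-.02,.26,.0005);return ss[np.argmin([np.hypot(*(W(s,off)[0][:2]-xy)) for s in ss])]
def plan(steps,off=(0,0,0),s=None):
    st_=read_state();M=Rn.from_quat(st_['eef_rot']).as_matrix();p=st_['ee_pos'].copy();yh=np.degrees(np.arctan2(M[1,1],M[0,1]))
    if s is None:s=s_of(p[:2],off)
    print('s',s,'path dev (world)',(p-W(s,off)[0]).round(4),'yaw dev',round(yh-W(s,off)[1],2))
    for d in steps:
        s+=d;P,h=W(s,off);y=np.radians(yh);X=np.array([-np.sin(y),np.cos(y),0]);Y=np.array([np.cos(y),np.sin(y),0]);D=P-p
        print('dx %.4f dy %.4f dz %.4f spin %.2f'%(D@X,D@Y,-D[2],yh-h));p=P;yh=h
    print('end s',s,P.round(4),h)
E
python3 -c "
from path import *
plan([.0025]*8)
print(W(.155+.03))"
```

```text
s -0.0029999999999999853 path dev (world) [ 0. -0.  0.] yaw dev 0.04
dx -0.0025 dy -0.0000 dz 0.0001 spin 0.04
dx -0.0025 dy -0.0000 dz 0.0001 spin 0.00
dx -0.0025 dy -0.0000 dz 0.0001 spin 0.00
dx -0.0025 dy -0.0000 dz 0.0001 spin 0.00
dx -0.0025 dy 0.0000 dz 0.0001 spin 0.00
dx -0.0025 dy -0.0000 dz 0.0001 spin 0.00
dx -0.0025 dy -0.0000 dz 0.0001 spin 0.00
dx -0.0025 dy -0.0000 dz 0.0001 spin 0.00
end s 0.017000000000000015 [0.5455 0.0219 0.1521] -7.599999999999994
(array([ 0.608002  , -0.12079991,  0.14932152]), 52.4)
```

arm_command --increments '[{"gripper":0,"dx":-0.0025,"dy":0,"dz":0.0001,"spin":0},{"gripper":0,"dx":-0.0025,"dy":0,"dz":0.0001,"spin":0},{"gripper":0,"dx":-0.0025,"dy":0,"dz":0.0001,"spin":0},{"gripper":0,"dx":-0.0025,"dy":0,"dz":0.0001,"spin":0},{"gripper":0,"dx":-0.0025,"dy":0,"dz":0.0001,"spin":0},{"gripper":0,"dx":-0.0025,"dy":0,"dz":0.0001,"spin":0},{"gripper":0,"dx":0,"dy":0,"dz":0,"spin":0},{"gripper":0,"dx":0,"dy":0,"dz":0,"spin":0}]'

```text
time: 10.5
ee_pos: [0.5462, 0.027, 0.1521]
eef_rot: [0.752, 0.659, 0.0, -0.0]
ft_force: [0.2, 0.1, -0.6]
width: 0.0177
```

```bash
python3 -c "
from path import *
st();plan([.0025]*8)"
```

```text
t 10.5 tcp [0.5462 0.027  0.1521] yhead -7.54 z [ 0.  0. -1.] F [ 0.21  0.08 -0.6 ] T [-0.12  0.06 -0.04] w 0.0177 q [-0.71  0.24  0.67  1.79 -0.16  1.16 -0.13]
s 0.012000000000000028 path dev (world) [ 0.0001  0.0002 -0.0001] yaw dev 0.06
dx -0.0027 dy -0.0001 dz -0.0000 spin 0.06
dx -0.0025 dy -0.0000 dz 0.0001 spin 0.00
dx -0.0025 dy 0.0000 dz 0.0001 spin 0.00
dx -0.0025 dy -0.0000 dz 0.0001 spin 0.00
dx -0.0025 dy -0.0000 dz 0.0001 spin 0.00
dx -0.0025 dy 0.0000 dz 0.0001 spin 0.00
dx -0.0025 dy -0.0000 dz 0.0001 spin 0.00
dx -0.0025 dy 0.0000 dz 0.0001 spin 0.00
end s 0.03200000000000002 [0.5435 0.007  0.1516] -7.599999999999994
```

arm_command --increments '[{"gripper":0,"dx":-0.0025,"dy":0,"dz":0.0001,"spin":0},{"gripper":0,"dx":-0.0025,"dy":0,"dz":0.0001,"spin":0},{"gripper":0,"dx":-0.0025,"dy":0,"dz":0.0001,"spin":0},{"gripper":0,"dx":-0.0025,"dy":0,"dz":0,"spin":0},{"gripper":0,"dx":-0.0025,"dy":0,"dz":0.0001,"spin":0},{"gripper":0,"dx":-0.0025,"dy":0,"dz":0,"spin":0},{"gripper":0,"dx":-0.0025,"dy":0,"dz":0.0001,"spin":0},{"gripper":0,"dx":0,"dy":0,"dz":0,"spin":0}]'

```text
time: 11.5
ee_pos: [0.5439, 0.0093, 0.1516]
eef_rot: [0.752, 0.659, 0.0, 0.0]
ft_force: [0.5, 0.7, -1.2]
width: 0.018
```

```bash
python3 -c "
from path import *
st();plan([.0025]*8)"
```

```text
t 11.5 tcp [0.5439 0.0093 0.1516] yhead -7.57 z [ 0.  0. -1.] F [ 0.48  0.71 -1.16] T [-0.08 -0.02 -0.05] w 0.018 q [-0.69  0.23  0.68  1.8  -0.16  1.16 -0.1 ]
s 0.029500000000000044 path dev (world) [ 0.0001 -0.0002 -0.    ] yaw dev 0.03
dx -0.0024 dy -0.0001 dz 0.0000 spin 0.03
dx -0.0025 dy 0.0000 dz 0.0001 spin 0.00
dx -0.0025 dy 0.0000 dz 0.0001 spin 0.00
dx -0.0025 dy 0.0001 dz 0.0001 spin 0.00
dx -0.0025 dy 0.0001 dz 0.0001 spin -1.04
dx -0.0025 dy 0.0001 dz 0.0001 spin -1.30
dx -0.0025 dy 0.0001 dz 0.0001 spin -1.30
dx -0.0025 dy 0.0001 dz 0.0001 spin -1.30
end s 0.04950000000000006 [ 0.542  -0.0104  0.1511] -2.65172813296104
```

```bash
cat >> path.py <<'E'
_rod=rod
def rod(s):
    a,_=_rod(s-.018);b,_=_rod(s+.018);c,_=_rod(s);d=b-a
    return (c+(a+b)/2)/2,np.degrees(np.arctan2(d[1],d[0]))
def sag(s): return 0.
E
python3 -c "
from path import *
plan([.0025]*8)"
```

```text
s 0.029500000000000044 path dev (world) [-0.     -0.0001 -0.    ] yaw dev -0.46
dx -0.0024 dy 0.0000 dz 0.0000 spin -0.77
dx -0.0025 dy 0.0000 dz 0.0001 spin -0.41
dx -0.0025 dy 0.0000 dz 0.0001 spin -0.50
dx -0.0025 dy 0.0000 dz 0.0001 spin -0.59
dx -0.0025 dy 0.0000 dz 0.0001 spin -0.68
dx -0.0025 dy 0.0000 dz 0.0001 spin -0.77
dx -0.0025 dy 0.0000 dz 0.0001 spin -0.86
dx -0.0025 dy 0.0000 dz 0.0001 spin -0.95
end s 0.04950000000000006 [ 0.5423 -0.0104  0.1511] -2.0442135396384913
```

arm_command --increments '[{"gripper":0,"dx":-0.0025,"dy":0,"dz":0,"spin":-0.7},{"gripper":0,"dx":-0.0025,"dy":0,"dz":0.0001,"spin":-0.4},{"gripper":0,"dx":-0.0025,"dy":0,"dz":0.0001,"spin":-0.5},{"gripper":0,"dx":-0.0025,"dy":0,"dz":0.0001,"spin":-0.6},{"gripper":0,"dx":-0.0025,"dy":0,"dz":0.0001,"spin":-0.7},{"gripper":0,"dx":-0.0025,"dy":0,"dz":0.0001,"spin":-0.8},{"gripper":0,"dx":-0.0025,"dy":0,"dz":0.0001,"spin":-0.9},{"gripper":0,"dx":0,"dy":0,"dz":0,"spin":0}]'

```text
time: 12.5
ee_pos: [0.5424, -0.0082, 0.1512]
eef_rot: [0.725, 0.689, 0.0, 0.0]
ft_force: [2.9, -0.8, -0.7]
width: 0.0179
```

```bash
python3 -c "
from path import *
st();plan([.0025]*8)"
```

```text
t 12.5 tcp [ 0.5424 -0.0082  0.1512] yhead -2.95 z [ 0.001 -0.    -1.   ] F [ 2.87 -0.81 -0.69] T [-0.22 -0.51 -0.06] w 0.0179 q [-0.66  0.23  0.68  1.81 -0.16  1.16  0.01]
s 0.047500000000000056 path dev (world) [0.     0.0002 0.0001] yaw dev -0.14
dx -0.0027 dy 0.0000 dz 0.0001 spin -1.11
dx -0.0025 dy 0.0000 dz 0.0001 spin -1.06
dx -0.0025 dy 0.0000 dz 0.0001 spin -1.15
dx -0.0025 dy 0.0000 dz 0.0001 spin -1.24
dx -0.0025 dy 0.0000 dz 0.0001 spin -1.21
dx -0.0025 dy 0.0000 dz 0.0001 spin -1.30
dx -0.0025 dy 0.0000 dz 0.0001 spin -1.30
dx -0.0025 dy 0.0000 dz 0.0001 spin -1.30
end s 0.06750000000000007 [ 0.543  -0.0283  0.1506] 6.723944878270615
```

arm_command --increments '[{"gripper":0,"dx":-0.0025,"dy":0.0002,"dz":0.0001,"spin":-1.2},{"gripper":0,"dx":-0.0025,"dy":0.0002,"dz":0,"spin":-1.1},{"gripper":0,"dx":-0.0025,"dy":0,"dz":0.0001,"spin":-1.2},{"gripper":0,"dx":-0.0025,"dy":0,"dz":0,"spin":-1.2},{"gripper":0,"dx":-0.0025,"dy":0,"dz":0.0001,"spin":-1.2},{"gripper":0,"dx":-0.0025,"dy":0,"dz":0,"spin":-1.3},{"gripper":0,"dx":0,"dy":0,"dz":0,"spin":0},{"gripper":0,"dx":0,"dy":0,"dz":0,"spin":0}]'

```text
time: 13.5
ee_pos: [0.5426, -0.0231, 0.1508]
eef_rot: [0.681, 0.733, -0.0, 0.0]
ft_force: [3.3, -1.2, 0.8]
width: 0.0178
```

```bash
python3 -c "
from path import *
st();plan([.0025]*8,off=(.0004,0,0))"
```

```text
t 13.5 tcp [ 0.5426 -0.0231  0.1508] yhead 4.23 z [ 0. -0. -1.] F [ 3.29 -1.23  0.84] T [-0.36 -0.69 -0.01] w 0.0178 q [-0.62  0.23  0.67  1.8  -0.15  1.16  0.17]
s 0.06200000000000007 path dev (world) [-0.0003 -0.0002  0.0001] yaw dev 0.37
dx -0.0023 dy 0.0003 dz 0.0001 spin -0.93
dx -0.0025 dy 0.0000 dz 0.0001 spin -1.30
dx -0.0025 dy 0.0000 dz 0.0001 spin -1.30
dx -0.0025 dy 0.0000 dz 0.0001 spin -1.30
dx -0.0025 dy 0.0000 dz 0.0001 spin -1.30
dx -0.0025 dy 0.0000 dz 0.0001 spin -1.30
dx -0.0025 dy 0.0000 dz 0.0001 spin -1.30
dx -0.0025 dy 0.0000 dz 0.0001 spin -1.30
end s 0.08200000000000009 [ 0.546  -0.0424  0.1502] 14.276570359540571
```

arm_command --increments '[{"gripper":0,"dx":-0.0025,"dy":0.0004,"dz":-0.0002,"spin":-1.1},{"gripper":0,"dx":-0.0025,"dy":0.0004,"dz":0,"spin":-1.2},{"gripper":0,"dx":-0.0025,"dy":0,"dz":0,"spin":-1.3},{"gripper":0,"dx":-0.0025,"dy":0,"dz":0.0001,"spin":-1.3},{"gripper":0,"dx":-0.0025,"dy":0,"dz":0,"spin":-1.3},{"gripper":0,"dx":-0.0025,"dy":0,"dz":0.0001,"spin":-1.3},{"gripper":0,"dx":0,"dy":0,"dz":0,"spin":0},{"gripper":0,"dx":0,"dy":0,"dz":0,"spin":0}]'

```text
time: 14.5
ee_pos: [0.5452, -0.0376, 0.1507]
eef_rot: [0.631, 0.776, 0.0, -0.0]
ft_force: [-0.3, 0.3, -1.3]
width: 0.0177
```

```bash
python3 -c "
from path import *
st();plan([.0025]*8,off=(.0009,0,.0003))"
```

```text
t 14.5 tcp [ 0.5452 -0.0376  0.1507] yhead 11.75 z [-0.  0. -1.] F [-0.28  0.33 -1.3 ] T [-0.06  0.04 -0.01] w 0.0177 q [-0.59  0.24  0.66  1.79 -0.16  1.16  0.33]
s 0.07700000000000008 path dev (world) [-0.0002  0.      0.0001] yaw dev 0.07
dx -0.0025 dy 0.0003 dz 0.0001 spin -1.23
dx -0.0025 dy 0.0000 dz 0.0001 spin -1.30
dx -0.0025 dy 0.0000 dz 0.0001 spin -1.30
dx -0.0025 dy 0.0000 dz 0.0001 spin -1.30
dx -0.0025 dy 0.0000 dz 0.0001 spin -1.30
dx -0.0025 dy 0.0000 dz 0.0001 spin -1.30
dx -0.0025 dy 0.0000 dz 0.0000 spin -1.30
dx -0.0025 dy 0.0000 dz 0.0000 spin -1.30
end s 0.0970000000000001 [ 0.5512 -0.0566  0.1502] 22.08963120223362
```

Forces are at baseline again. Continuing round the bend.

arm_command --increments '[{"gripper":0,"dx":-0.0025,"dy":0.0001,"dz":0,"spin":-1.3},{"gripper":0,"dx":-0.0025,"dy":0,"dz":0.0001,"spin":-1.3},{"gripper":0,"dx":-0.0025,"dy":0,"dz":0.0001,"spin":-1.3},{"gripper":0,"dx":-0.0025,"dy":0,"dz":0,"spin":-1.3},{"gripper":0,"dx":-0.0025,"dy":0,"dz":0.0001,"spin":-1.3},{"gripper":0,"dx":-0.0025,"dy":0,"dz":0,"spin":-1.3},{"gripper":0,"dx":-0.0025,"dy":0,"dz":0,"spin":-1.3},{"gripper":0,"dx":0,"dy":0,"dz":0,"spin":0}]'

```text
time: 15.5
ee_pos: [0.55, -0.0549, 0.1504]
eef_rot: [0.567, 0.823, -0.0, 0.0]
ft_force: [-1.7, -1.1, -1.2]
width: 0.0176
```

```bash
python3 -c "
from path import *
st();plan([.0025]*8,off=(.0007,0,.0003))"
```

```text
t 15.5 tcp [ 0.55   -0.0549  0.1504] yhead 20.85 z [ 0. -0. -1.] F [-1.69 -1.09 -1.18] T [-0.31  0.41  0.07] w 0.0176 q [-0.54  0.25  0.64  1.78 -0.16  1.16  0.52]
s 0.0950000000000001 path dev (world) [-0.0002 -0.0002  0.0002] yaw dev -0.2
dx -0.0024 dy 0.0003 dz 0.0002 spin -1.50
dx -0.0025 dy 0.0000 dz 0.0000 spin -1.30
dx -0.0025 dy 0.0000 dz 0.0000 spin -1.30
dx -0.0025 dy 0.0000 dz 0.0000 spin -1.30
dx -0.0025 dy 0.0000 dz 0.0000 spin -1.30
dx -0.0025 dy 0.0000 dz 0.0000 spin -1.30
dx -0.0025 dy 0.0000 dz 0.0000 spin -1.30
dx -0.0025 dy 0.0000 dz 0.0000 spin -1.30
end s 0.11500000000000012 [ 0.559  -0.0725  0.1499] 31.46530421346526
```

arm_command --increments '[{"gripper":0,"dx":-0.0025,"dy":-0.0001,"dz":0,"spin":-1.4},{"gripper":0,"dx":-0.0025,"dy":0,"dz":0.0001,"spin":-1.4},{"gripper":0,"dx":-0.0025,"dy":0,"dz":0,"spin":-1.3},{"gripper":0,"dx":-0.0025,"dy":0,"dz":0.0001,"spin":-1.3},{"gripper":0,"dx":-0.0025,"dy":0,"dz":0,"spin":-1.3},{"gripper":0,"dx":-0.0025,"dy":0,"dz":0,"spin":-1.3},{"gripper":0,"dx":-0.0025,"dy":0,"dz":0,"spin":-1.3},{"gripper":0,"dx":0,"dy":0,"dz":0,"spin":0}]'

```text
time: 16.5
ee_pos: [0.5574, -0.0708, 0.1503]
eef_rot: [0.499, 0.867, -0.0, 0.0]
ft_force: [-2.7, -2.8, -1.8]
width: 0.0177
```

```bash
python3 -c "
from path import *
st();plan([.0025]*8,off=(.0003,0,.0003))"
```

```text
t 16.5 tcp [ 0.5574 -0.0708  0.1503] yhead 30.16 z [ 0. -0. -1.] F [-2.74 -2.79 -1.81] T [-0.47  0.53  0.04] w 0.0177 q [-0.49  0.27  0.63  1.75 -0.17  1.17  0.72]
s 0.11300000000000011 path dev (world) [-0.0002  0.      0.0003] yaw dev -0.27
dx -0.0026 dy 0.0002 dz 0.0004 spin -1.57
dx -0.0025 dy 0.0000 dz 0.0000 spin -1.30
dx -0.0025 dy 0.0000 dz 0.0000 spin -1.30
dx -0.0025 dy 0.0000 dz 0.0000 spin -1.30
dx -0.0025 dy 0.0000 dz 0.0000 spin -1.30
dx -0.0025 dy 0.0000 dz 0.0000 spin -1.30
dx -0.0025 dy 0.0000 dz 0.0000 spin -1.30
dx -0.0025 dy 0.0000 dz 0.0000 spin -1.30
end s 0.13300000000000012 [ 0.5691 -0.0869  0.1497] 40.84097722469694
```

```bash
python3 -c "
from path import *
plan([.0025]*8,off=(-.0004,-.0003,.0004))"
```

```text
s 0.11300000000000011 path dev (world) [0.0005 0.0003 0.0002] yaw dev -0.27
dx -0.0025 dy -0.0006 dz 0.0003 spin -1.57
dx -0.0025 dy 0.0000 dz 0.0000 spin -1.30
dx -0.0025 dy 0.0000 dz 0.0000 spin -1.30
dx -0.0025 dy 0.0000 dz 0.0000 spin -1.30
dx -0.0025 dy 0.0000 dz 0.0000 spin -1.30
dx -0.0025 dy 0.0000 dz 0.0000 spin -1.30
dx -0.0025 dy 0.0000 dz 0.0000 spin -1.30
dx -0.0025 dy 0.0000 dz 0.0000 spin -1.30
end s 0.13300000000000012 [ 0.5684 -0.0872  0.1498] 40.84097722469694
```

arm_command --increments '[{"gripper":0,"dx":-0.0025,"dy":-0.0003,"dz":0,"spin":-1.4},{"gripper":0,"dx":-0.0025,"dy":-0.0002,"dz":0.0001,"spin":-1.4},{"gripper":0,"dx":-0.0025,"dy":-0.0001,"dz":0,"spin":-1.3},{"gripper":0,"dx":-0.0025,"dy":0,"dz":0.0001,"spin":-1.3},{"gripper":0,"dx":-0.0025,"dy":0,"dz":0,"spin":-1.3},{"gripper":0,"dx":-0.0025,"dy":0,"dz":0,"spin":-1.3},{"gripper":0,"dx":-0.0025,"dy":0,"dz":0,"spin":-1.3},{"gripper":0,"dx":0,"dy":0,"dz":0,"spin":0}]'

```text
time: 17.5
ee_pos: [0.5668, -0.0852, 0.15]
eef_rot: [0.427, 0.904, 0.0, 0.0]
ft_force: [0.5, -0.8, -2.2]
width: 0.0177
```

```bash
python3 -c "
from path import *
st();plan([.0025]*8,off=(-.0004,-.0003,.0003))"
```

```text
t 17.5 tcp [ 0.5668 -0.0852  0.15  ] yhead 39.47 z [ 0.  0. -1.] F [ 0.52 -0.79 -2.16] T [-0.05  0.05 -0.02] w 0.0177 q [-0.44  0.3   0.61  1.72 -0.18  1.17  0.91]
s 0.13050000000000014 path dev (world) [-0.0001  0.0001  0.0003] yaw dev -0.07
dx -0.0026 dy 0.0000 dz 0.0003 spin -1.37
dx -0.0025 dy 0.0000 dz 0.0000 spin -1.30
dx -0.0025 dy 0.0000 dz 0.0000 spin -1.30
dx -0.0025 dy 0.0000 dz 0.0000 spin -1.23
dx -0.0025 dy 0.0000 dz 0.0000 spin -1.14
dx -0.0025 dy -0.0000 dz 0.0000 spin -1.05
dx -0.0025 dy -0.0000 dz 0.0000 spin -0.96
dx -0.0025 dy -0.0000 dz 0.0000 spin -0.87
end s 0.15050000000000016 [ 0.5807 -0.0996  0.1496] 48.67675280441778
```

arm_command --increments '[{"gripper":0,"dx":-0.0025,"dy":0,"dz":0.0001,"spin":-1.4},{"gripper":0,"dx":-0.0025,"dy":0,"dz":0,"spin":-1.3},{"gripper":0,"dx":-0.0025,"dy":0,"dz":0.0001,"spin":-1.3},{"gripper":0,"dx":-0.0025,"dy":0,"dz":0,"spin":-1.2},{"gripper":0,"dx":-0.0025,"dy":0,"dz":0.0001,"spin":-1.1},{"gripper":0,"dx":-0.0025,"dy":0,"dz":0,"spin":-1.1},{"gripper":0,"dx":-0.0025,"dy":0,"dz":0,"spin":-1},{"gripper":0,"dx":0,"dy":0,"dz":0,"spin":0}]'

```text
time: 18.5
ee_pos: [0.5787, -0.098, 0.1497]
eef_rot: [0.36, 0.933, -0.0, 0.0]
ft_force: [-0.2, -0.8, -1.4]
width: 0.0177
```

```bash
python3 -c "
from path import *
st();plan([.0025]*8,off=(-.0004,-.0003,.0001))
im=cams.camera('top')[:,:,::-1];cv2.imwrite('pics/t7.png',im);cv2.imwrite('pics/t7c.png',cv2.resize(im[115:205,210:310],None,fx=6,fy=6,interpolation=cv2.INTER_CUBIC))
im=cams.camera('scene')[:,:,::-1];cv2.imwrite('pics/s7.png',im);cv2.imwrite('pics/s7c.png',cv2.resize(im[100:190,230:340],None,fx=6,fy=6,interpolation=cv2.INTER_CUBIC))
"
```

```text
t 18.5 tcp [ 0.5787 -0.098   0.1497] yhead 47.85 z [ 0. -0. -1.] F [-0.19 -0.8  -1.44] T [-0.04  0.02  0.03] w 0.0177 q [-0.39  0.33  0.58  1.69 -0.19  1.18  1.08]
s 0.14800000000000016 path dev (world) [-0.0002 -0.0001  0.0003] yaw dev 0.04
dx -0.0025 dy 0.0002 dz 0.0003 spin -0.82
dx -0.0025 dy 0.0000 dz 0.0000 spin -0.78
dx -0.0025 dy 0.0000 dz 0.0000 spin -0.68
dx -0.0025 dy 0.0000 dz 0.0000 spin -0.59
dx -0.0025 dy -0.0000 dz 0.0000 spin -0.50
dx -0.0025 dy -0.0000 dz 0.0000 spin -0.41
dx -0.0025 dy -0.0000 dz 0.0000 spin -0.32
dx -0.0025 dy -0.0000 dz 0.0000 spin -0.23
end s 0.16800000000000018 [ 0.5942 -0.1107  0.1494] 52.20503228261158
```

View pics/t7c.png

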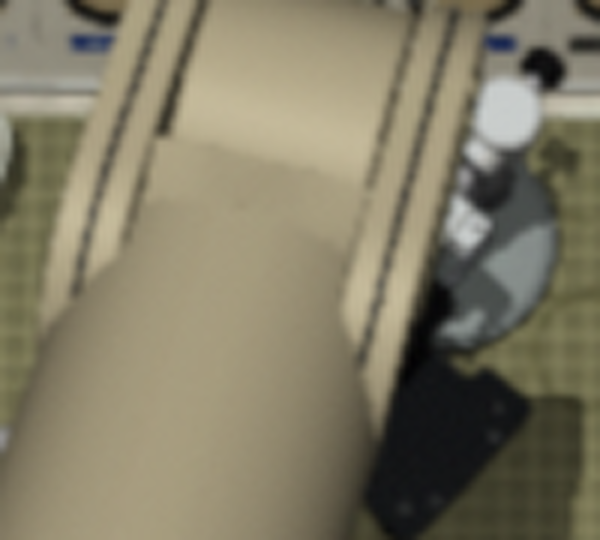

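View pics/s7c.png

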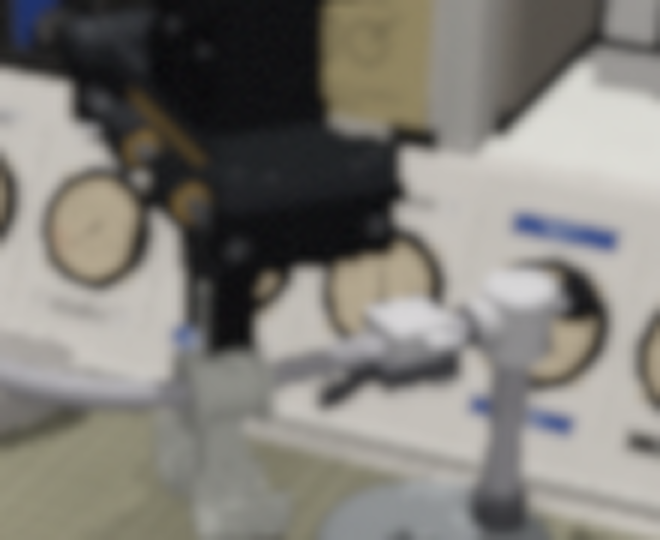

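The scene crop shows the cradle upright on the rod near the end of the bend (sleeve at (230,385)), with the catch block at (410,320) ahead and its dark lever reaching out to (330,395). The arm hides the block in the top view, so I'll estimate the stop face from the first top picture.

```bash
python3 -c "
from path import *
f=plane('top',(278.3,154.1),.14);p=plane('top',(293.3,133.4),.142)
d=np.array([np.cos(np.radians(-37.6)),np.sin(np.radians(-37.6))])
print(f,p,(p-f)[:2]@d)
F=(W(.2552-.0)[0]) # placeholder
for face in(.056,.07,.086):
  s=.04+.1152+.142-face-.018;print(face,'lock s',s, W(s)[0].round(4),'ramp touch s',s-.035)
print('face s from image', s_of(f[:2])-.018, 'post s',s_of(p[:2]))
"
```

```text
[ 0.64002663 -0.14613118  0.14      ] [ 0.69765366 -0.18678727  0.142     ] 0.07046342004668693
0.056 lock s 0.22320000000000004 [ 0.6383 -0.1441  0.1493] ramp touch s 0.18820000000000003
0.07 lock s 0.20920000000000002 [ 0.6272 -0.1356  0.1493] ramp touch s 0.17420000000000002
0.086 lock s 0.19320000000000004 [ 0.6145 -0.1258  0.1493] ramp touch s 0.15820000000000004
face s from image 0.20800000000000024 post s 0.25950000000000023
```

arm_command --increments '[{"gripper":0,"dx":-0.0025,"dy":0.0001,"dz":0.0001,"spin":-0.8},{"gripper":0,"dx":-0.0025,"dy":0,"dz":0,"spin":-0.8},{"gripper":0,"dx":-0.0025,"dy":0,"dz":0.0001,"spin":-0.7},{"gripper":0,"dx":-0.0025,"dy":0,"dz":0,"spin":-0.6},{"gripper":0,"dx":-0.0025,"dy":0,"dz":0.0001,"spin":-0.5},{"gripper":0,"dx":-0.0025,"dy":0,"dz":0,"spin":-0.4},{"gripper":0,"dx":-0.0025,"dy":0,"dz":0,"spin":-0.3},{"gripper":0,"dx":0,"dy":0,"dz":0,"spin":0}]'

```text
time: 19.6
ee_pos: [0.5922, -0.1092, 0.1494]
eef_rot: [0.326, 0.945, -0.0, 0.0]
ft_force: [0.1, -0.4, -2.0]
width: 0.018
```

```bash
python3 -c "
from path import *
st();plan([.0025]*8,off=(-.0004,-.0003,.0001))"
```

```text
t 19.6 tcp [ 0.5922 -0.1092  0.1494] yhead 51.95 z [ 0. -0. -1.] F [ 0.07 -0.39 -2.03] T [-0.04  0.05  0.07] w 0.018 q [-0.35  0.36  0.57  1.65 -0.21  1.19  1.17]
s 0.16550000000000017 path dev (world) [-0. -0. -0.] yaw dev -0.03
dx -0.0025 dy 0.0000 dz -0.0000 spin -0.26
dx -0.0025 dy -0.0000 dz 0.0000 spin -0.14
dx -0.0025 dy -0.0000 dz 0.0000 spin -0.05
dx -0.0025 dy -0.0000 dz 0.0000 spin -0.00
dx -0.0025 dy 0.0000 dz -0.0000 spin 0.00
dx -0.0025 dy 0.0000 dz -0.0000 spin 0.00
dx -0.0025 dy -0.0000 dz -0.0000 spin 0.00
dx -0.0025 dy 0.0000 dz -0.0000 spin 0.00
end s 0.1855000000000002 [ 0.608  -0.1214  0.1494] 52.4
```

arm_command --increments '[{"gripper":0,"dx":-0.0025,"dy":0,"dz":0,"spin":-0.3},{"gripper":0,"dx":-0.0025,"dy":0,"dz":0,"spin":-0.1},{"gripper":0,"dx":-0.0025,"dy":0,"dz":0,"spin":0},{"gripper":0,"dx":-0.0025,"dy":0,"dz":0,"spin":0},{"gripper":0,"dx":-0.0025,"dy":0,"dz":0,"spin":0},{"gripper":0,"dx":-0.002,"dy":0,"dz":0,"spin":0},{"gripper":0,"dx":-0.002,"dy":0,"dz":0,"spin":0},{"gripper":0,"dx":0,"dy":0,"dz":0,"spin":0}]' --grip_force 30

```text
time: 20.6
ee_pos: [0.6052, -0.1189, 0.1494]
eef_rot: [0.323, 0.947, 0.0, -0.0]
ft_force: [0.2, 1.4, -0.8]
width: 0.0177
```

```bash
cat >> h.py <<'E'
def toolF():
    s=read_state();M=Rn.from_quat(s['eef_rot']).as_matrix();print('Ftool',(M.T@s['ft_force']).round(2))
E
python3 -c "
from path import *
st();toolF();plan([.0025]*2,off=(-.0004,-.0003,.0001))"
```

```text
t 20.6 tcp [ 0.6052 -0.1189  0.1494] yhead 52.36 z [ 0.  0. -1.] F [ 0.23  1.45 -0.79] T [ 0.17 -0.06 -0.02] w 0.0177 q [-0.33  0.4   0.57  1.61 -0.23  1.2   1.2 ]
Ftool [0.7  1.29 0.79]
s 0.1820000000000002 path dev (world) [ 0.      0.0004 -0.    ] yaw dev -0.04
dx -0.0027 dy -0.0003 dz -0.0000 spin -0.04
dx -0.0025 dy 0.0000 dz -0.0000 spin 0.00
end s 0.1870000000000002 [ 0.6092 -0.1223  0.1494] 52.4
```

arm_command --increments '[{"gripper":0,"dx":-0.0015,"dy":0,"dz":0,"spin":0},{"gripper":0,"dx":-0.0015,"dy":0,"dz":0,"spin":0},{"gripper":0,"dx":-0.0015,"dy":0,"dz":0,"spin":0},{"gripper":0,"dx":-0.0015,"dy":0,"dz":0,"spin":0},{"gripper":0,"dx":-0.0015,"dy":0,"dz":0,"spin":0},{"gripper":0,"dx":-0.0015,"dy":0,"dz":0,"spin":0},{"gripper":0,"dx":-0.0015,"dy":0,"dz":0,"spin":0},{"gripper":0,"dx":0,"dy":0,"dz":0,"spin":0}]'

```text
time: 21.6
ee_pos: [0.6135, -0.1255, 0.1494]
eef_rot: [0.323, 0.947, 0.0, 0.0]
ft_force: [0.0, 2.6, -2.2]
width: 0.018
```

```bash
python3 -c "
from path import *
st();toolF();plan([.0025]*2,off=(-.0004,-.0003,.0001))"
```

```text
t 21.6 tcp [ 0.6135 -0.1255  0.1494] yhead 52.35 z [ 0.  0. -1.] F [ 0.03  2.58 -2.2 ] T [0.69 0.03 0.02] w 0.018 q [-0.31  0.42  0.57  1.58 -0.24  1.21  1.22]
Ftool [1.55 2.07 2.2 ]
s 0.1925000000000002 path dev (world) [-0.      0.0001 -0.0001] yaw dev -0.05
dx -0.0026 dy -0.0001 dz -0.0001 spin -0.05
dx -0.0025 dy 0.0000 dz -0.0000 spin 0.00
end s 0.1975000000000002 [ 0.6175 -0.1287  0.1494] 52.4
```

arm_command --increments '[{"gripper":0,"dx":-0.0012,"dy":0,"dz":0,"spin":0},{"gripper":0,"dx":-0.0012,"dy":0,"dz":0,"spin":0},{"gripper":0,"dx":-0.0012,"dy":0,"dz":0,"spin":0},{"gripper":0,"dx":-0.0012,"dy":0,"dz":0,"spin":0},{"gripper":0,"dx":-0.0012,"dy":0,"dz":0,"spin":0},{"gripper":0,"dx":-0.0012,"dy":0,"dz":0,"spin":0},{"gripper":0,"dx":0,"dy":0,"dz":0,"spin":0},{"gripper":0,"dx":0,"dy":0,"dz":0,"spin":0}]'

```text
time: 22.6
ee_pos: [0.6194, -0.1302, 0.1496]
eef_rot: [0.323, 0.946, -0.0, 0.0]
ft_force: [3.5, 1.5, -2.1]
width: 0.0173
```

```bash
python3 -c "
from path import *
st();toolF();plan([.0025]*2,off=(-.0004,-.0003,.0001))"
```

```text
t 22.6 tcp [ 0.6194 -0.1302  0.1496] yhead 52.34 z [ 0.001 -0.    -1.   ] F [ 3.52  1.53 -2.13] T [ 0.5  -0.6   0.07] w 0.0173 q [-0.3   0.43  0.57  1.56 -0.24  1.22  1.23]
Ftool [-1.85  3.37  2.13]
s 0.2000000000000002 path dev (world) [-0.0001  0.      0.0002] yaw dev -0.06
dx -0.0026 dy 0.0000 dz 0.0002 spin -0.06
dx -0.0025 dy 0.0000 dz -0.0000 spin 0.00
end s 0.2050000000000002 [ 0.6234 -0.1333  0.1494] 52.4
```

```bash
python3 -c "
from path import *
im=cams.camera('scene')[:,:,::-1];cv2.imwrite('pics/s8.png',im);cv2.imwrite('pics/s8c.png',cv2.resize(im[135:190,260:330],None,fx=11,fy=11,interpolation=cv2.INTER_CUBIC))
im=cv2.imread('pics/scene0.png');cv2.imwrite('pics/s0c.png',cv2.resize(im[135:190,260:330],None,fx=11,fy=11,interpolation=cv2.INTER_CUBIC))
st();toolF()"
```

```text
t 22.65 tcp [ 0.6193 -0.1301  0.1496] yhead 52.35 z [ 0.001 -0.    -1.   ] F [ 2.19  2.01 -2.13] T [ 0.45 -0.62  0.07] w 0.0178 q [-0.3   0.43  0.57  1.56 -0.24  1.22  1.23]
Ftool [-0.51  2.93  2.13]
```

View pics/s8c.png

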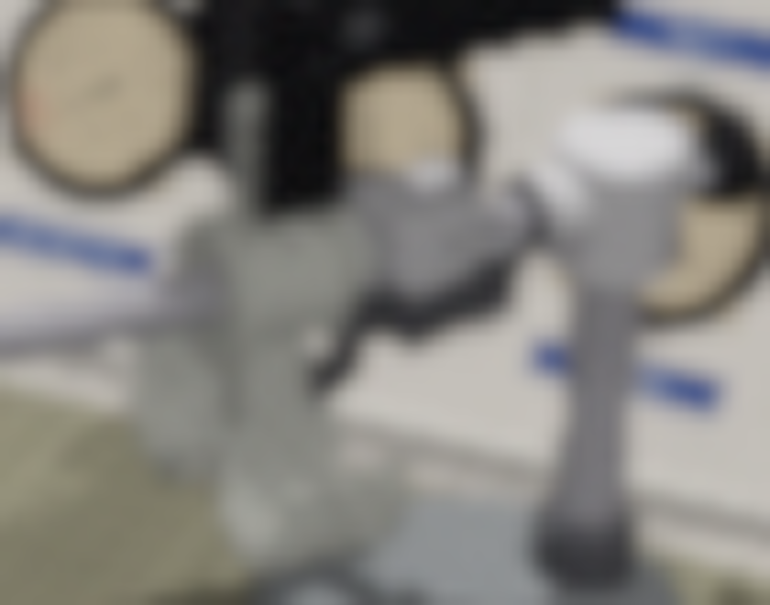

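View pics/s0c.png

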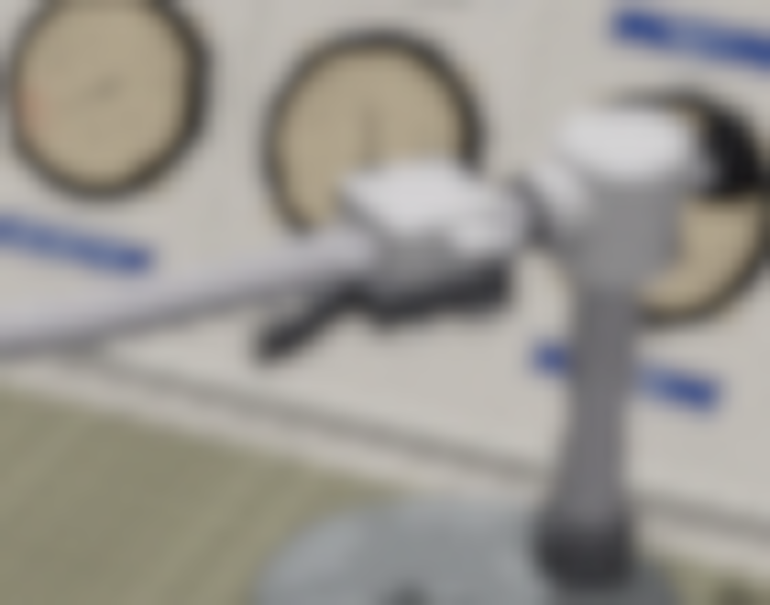

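The lever is swung out: its tip is now at (325,375), against (270,345) in the first picture, so it is riding on the flange. The flange is just short of the block's face at about (355,240). I'll press on slowly.

arm_command --increments '[{"gripper":0,"dx":-0.001,"dy":0,"dz":0,"spin":0},{"gripper":0,"dx":-0.001,"dy":0,"dz":0,"spin":0},{"gripper":0,"dx":-0.001,"dy":0,"dz":0,"spin":0},{"gripper":0,"dx":-0.001,"dy":0,"dz":0,"spin":0},{"gripper":0,"dx":0,"dy":0,"dz":0,"spin":0},{"gripper":0,"dx":0,"dy":0,"dz":0,"spin":0},{"gripper":0,"dx":0,"dy":0,"dz":0,"spin":0},{"gripper":0,"dx":0,"dy":0,"dz":0,"spin":0}]'

```text
time: 23.65
ee_pos: [0.6227, -0.1331, 0.1497]
eef_rot: [0.323, 0.946, -0.0, 0.001]
ft_force: [5.2, -1.7, -1.9]
width: 0.018
```

```bash
python3 -c "
from path import *
st();toolF();plan([.0025]*1,off=(-.0004,-.0003,.0001))"
```

```text
t 23.65 tcp [ 0.6227 -0.1331  0.1497] yhead 52.33 z [ 0.001 -0.001 -1.   ] F [ 5.19 -1.71 -1.9 ] T [-0.49 -1.34  0.15] w 0.018 q [-0.29  0.44  0.57  1.55 -0.25  1.22  1.23]
Ftool [-5.15  1.82  1.91]
s 0.2045000000000002 path dev (world) [-0.0004 -0.0001  0.0003] yaw dev -0.07
dx -0.0027 dy 0.0003 dz 0.0003 spin -0.07
end s 0.2070000000000002 [ 0.625  -0.1345  0.1494] 52.4
```

```bash
python3 -c "
from path import *
im=cams.camera('scene')[:,:,::-1];cv2.imwrite('pics/s9.png',im);cv2.imwrite('pics/s9c.png',cv2.resize(im[135:190,260:330],None,fx=11,fy=11,interpolation=cv2.INTER_CUBIC))
st();toolF()"
```

```text
t 23.7 tcp [ 0.6227 -0.1331  0.1497] yhead 52.33 z [ 0.001 -0.001 -1.   ] F [ 4.95 -1.96 -2.24] T [-0.46 -1.3   0.17] w 0.0181 q [-0.29  0.44  0.57  1.55 -0.25  1.22  1.23]
Ftool [-5.11  1.48  2.25]
```

View pics/s9c.png

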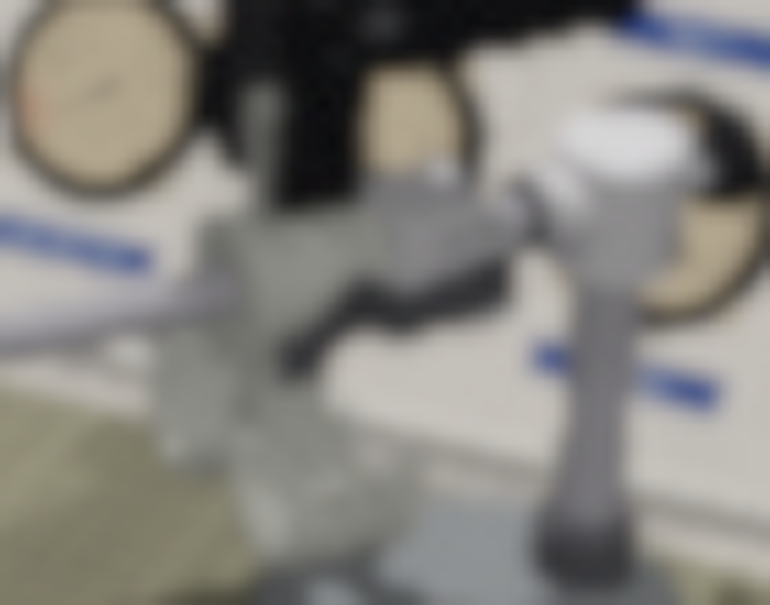

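The lever tip has swung part-way back to (295,365), and the tool is now being pulled forward, both of which suggest the catch has snapped in. I'll press 2 mm more to seat it and watch the force.

arm_command --increments '[{"gripper":0,"dx":-0.0005,"dy":0,"dz":0,"spin":0},{"gripper":0,"dx":-0.0005,"dy":0,"dz":0,"spin":0},{"gripper":0,"dx":-0.0005,"dy":0,"dz":0,"spin":0},{"gripper":0,"dx":-0.0005,"dy":0,"dz":0,"spin":0},{"gripper":0,"dx":0,"dy":0,"dz":0,"spin":0},{"gripper":0,"dx":0,"dy":0,"dz":0,"spin":0},{"gripper":0,"dx":0,"dy":0,"dz":0,"spin":0},{"gripper":0,"dx":0,"dy":0,"dz":0,"spin":0}]'

```text
time: 24.7
ee_pos: [0.6238, -0.1335, 0.1493]
eef_rot: [0.323, 0.947, 0.0, -0.0]
ft_force: [1.3, 1.7, -1.1]
width: 0.0179
```

```bash
python3 -c "
from path import *
st();toolF();plan([.0025]*1,off=(-.0004,-.0003,.0001))"
```

```text
t 24.7 tcp [ 0.6238 -0.1335  0.1493] yhead 52.36 z [-0.  0. -1.] F [ 1.31  1.72 -1.15] T [ 0.5  -0.31  0.05] w 0.0179 q [-0.29  0.45  0.57  1.54 -0.25  1.22  1.23]
Ftool [0.01 2.16 1.15]
s 0.2055000000000002 path dev (world) [-0.0001  0.0001 -0.0001] yaw dev -0.04
dx -0.0026 dy -0.0001 dz -0.0001 spin -0.04
end s 0.2080000000000002 [ 0.6258 -0.1351  0.1494] 52.4
```

arm_command --increments '[{"gripper":0,"dx":-0.0005,"dy":0,"dz":0,"spin":0},{"gripper":0,"dx":-0.0005,"dy":0,"dz":0,"spin":0},{"gripper":0,"dx":-0.0005,"dy":0,"dz":0,"spin":0},{"gripper":0,"dx":0,"dy":0,"dz":0,"spin":0},{"gripper":0,"dx":0,"dy":0,"dz":0,"spin":0},{"gripper":0,"dx":0,"dy":0,"dz":0,"spin":0},{"gripper":0,"dx":0,"dy":0,"dz":0,"spin":0},{"gripper":0,"dx":0,"dy":0,"dz":0,"spin":0}]'

```text
time: 25.7
ee_pos: [0.6251, -0.1345, 0.1494]
eef_rot: [0.323, 0.947, 0.0, 0.0]
ft_force: [1.7, 2.4, -1.7]
width: 0.0175
```

```bash
python3 -c "
from path import *
im=cams.camera('scene')[:,:,::-1];cv2.imwrite('pics/s10.png',im);cv2.imwrite('pics/s10c.png',cv2.resize(im[135:190,260:330],None,fx=11,fy=11,interpolation=cv2.INTER_CUBIC))
st();toolF();plan([.0025]*1,off=(-.0004,-.0003,.0001))"
```

```text
t 25.75 tcp [ 0.6251 -0.1345  0.1494] yhead 52.35 z [ 0. -0. -1.] F [ 2.02  1.02 -1.42] T [ 0.35 -0.38  0.02] w 0.0179 q [-0.29  0.45  0.57  1.54 -0.25  1.22  1.24]
Ftool [-0.97  2.04  1.42]
s 0.2070000000000002 path dev (world) [ 0.0001 -0.      0.    ] yaw dev -0.05
dx -0.0024 dy -0.0000 dz 0.0000 spin -0.05
end s 0.2095000000000002 [ 0.627  -0.136   0.1494] 52.4
```

View pics/s10c.png

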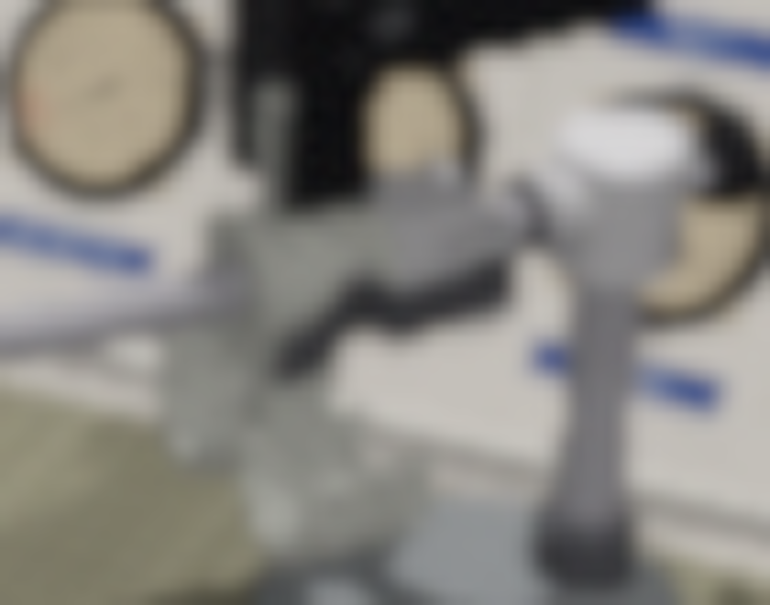

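arm_command --increments '[{"gripper":0,"dx":-0.0004,"dy":0,"dz":0,"spin":0},{"gripper":0,"dx":-0.0004,"dy":0,"dz":0,"spin":0},{"gripper":0,"dx":-0.0004,"dy":0,"dz":0,"spin":0},{"gripper":0,"dx":0,"dy":0,"dz":0,"spin":0},{"gripper":0,"dx":0,"dy":0,"dz":0,"spin":0},{"gripper":0,"dx":0,"dy":0,"dz":0,"spin":0},{"gripper":0,"dx":0,"dy":0,"dz":0,"spin":0},{"gripper":0,"dx":0,"dy":0,"dz":0,"spin":0}]'

```text
time: 26.75
ee_pos: [0.6257, -0.1348, 0.1493]
eef_rot: [0.323, 0.947, 0.0, -0.001]
ft_force: [-2.5, 4.4, -0.9]
width: 0.0175
```

```bash
python3 -c "
from path import *
st();toolF();plan([.0025]*1,off=(-.0004,-.0003,.0001))"
```

```text
t 26.75 tcp [ 0.6257 -0.1348  0.1493] yhead 52.37 z [-0.001  0.001 -1.   ] F [-2.5   4.42 -0.95] T [1.13 0.6  0.08] w 0.0175 q [-0.28  0.45  0.57  1.54 -0.25  1.23  1.24]
Ftool [4.68 1.97 0.95]
s 0.2075000000000002 path dev (world) [ 0.0002  0.     -0.0002] yaw dev -0.03
dx -0.0023 dy -0.0002 dz -0.0002 spin -0.03
end s 0.21000000000000021 [ 0.6274 -0.1364  0.1494] 52.4
```

Face contact is now felt: 4.7 N backward at s = 207.5 mm. Next is a light pull test.

arm_command --increments '[{"gripper":0,"dx":0.001,"dy":0,"dz":0,"spin":0},{"gripper":0,"dx":0.001,"dy":0,"dz":0,"spin":0},{"gripper":0,"dx":0.001,"dy":0,"dz":0,"spin":0},{"gripper":0,"dx":0.0007,"dy":0,"dz":0,"spin":0},{"gripper":0,"dx":0,"dy":0,"dz":0,"spin":0},{"gripper":0,"dx":0,"dy":0,"dz":0,"spin":0},{"gripper":0,"dx":0,"dy":0,"dz":0,"spin":0},{"gripper":0,"dx":0,"dy":0,"dz":0,"spin":0}]'

```text
time: 27.75
ee_pos: [0.6232, -0.133, 0.1495]
eef_rot: [0.323, 0.947, 0.0, 0.0]
ft_force: [2.3, 1.9, -1.1]
width: 0.018
```

```bash
python3 -c "
from path import *
im=cams.camera('scene')[:,:,::-1];cv2.imwrite('pics/s11c.png',cv2.resize(im[135:190,260:330],None,fx=11,fy=11,interpolation=cv2.INTER_CUBIC))
st();toolF();plan([.0025]*1,off=(-.0004,-.0003,.0001))"
```

```text
t 27.8 tcp [ 0.6232 -0.1331  0.1495] yhead 52.35 z [ 0. -0. -1.] F [ 2.3   0.8  -1.78] T [ 0.23 -0.59  0.04] w 0.0181 q [-0.29  0.44  0.57  1.55 -0.25  1.22  1.23]
Ftool [-1.33  2.03  1.78]
s 0.2045000000000002 path dev (world) [ 0.0001 -0.0001  0.0001] yaw dev -0.05
dx -0.0024 dy -0.0000 dz 0.0001 spin -0.05
end s 0.2070000000000002 [ 0.625  -0.1345  0.1494] 52.4
```

View pics/s11c.png

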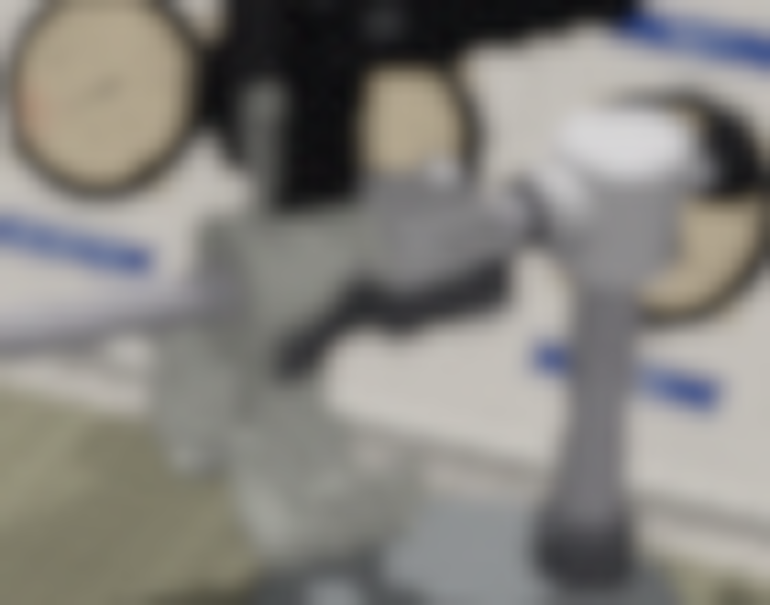

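The lever has not moved (tip still at about (292,368)). The cradle has only slid back through the play, so I'll pull 1.5 mm more.

arm_command --increments '[{"gripper":0,"dx":0.0005,"dy":0,"dz":0,"spin":0},{"gripper":0,"dx":0.0005,"dy":0,"dz":0,"spin":0},{"gripper":0,"dx":0.0005,"dy":0,"dz":0,"spin":0},{"gripper":0,"dx":0,"dy":0,"dz":0,"spin":0},{"gripper":0,"dx":0,"dy":0,"dz":0,"spin":0},{"gripper":0,"dx":0,"dy":0,"dz":0,"spin":0},{"gripper":0,"dx":0,"dy":0,"dz":0,"spin":0},{"gripper":0,"dx":0,"dy":0,"dz":0,"spin":0}]'

```text
time: 28.8
ee_pos: [0.6226, -0.133, 0.1498]
eef_rot: [0.323, 0.946, -0.0, 0.001]
ft_force: [5.6, -2.1, -3.7]
width: 0.0179
```

```bash
python3 -c "
from path import *
st();toolF();plan([.0025]*1,off=(-.0004,-.0003,.0001))"
```

```text
t 28.8 tcp [ 0.6226 -0.133   0.1498] yhead 52.33 z [ 0.002 -0.001 -1.   ] F [ 5.6  -2.13 -3.73] T [-0.59 -1.53  0.12] w 0.0179 q [-0.29  0.44  0.57  1.55 -0.25  1.22  1.23]
Ftool [-5.73  1.74  3.75]
s 0.2040000000000002 path dev (world) [-0.0001 -0.0003  0.0003] yaw dev -0.07
dx -0.0024 dy 0.0003 dz 0.0003 spin -0.07
end s 0.2065000000000002 [ 0.6246 -0.1342  0.1494] 52.4
```

The pull is resisted with 5.7 N at the same place, so the cradle is locked. I'll go back to mid-play, lower the grip force and release.

arm_command --increments '[{"gripper":0,"dx":-0.001,"dy":0,"dz":0,"spin":0},{"gripper":0,"dx":-0.001,"dy":0,"dz":0,"spin":0},{"gripper":0,"dx":0,"dy":0,"dz":0,"spin":0},{"gripper":0,"dx":0,"dy":0,"dz":0,"spin":0},{"gripper":21,"dx":0,"dy":0,"dz":0,"spin":0},{"gripper":24,"dx":0,"dy":0,"dz":0,"spin":0},{"gripper":35,"dx":0,"dy":0,"dz":0,"spin":0},{"gripper":50,"dx":0,"dy":0,"dz":0,"spin":0}]' --grip_force 8

```text
time: 29.8
ee_pos: [0.6234, -0.1337, 0.1495]
eef_rot: [0.323, 0.946, -0.0, 0.0]
ft_force: [0.8, -0.4, 0.5]
width: 0.0333
```

```bash
python3 -c "
from path import *
st();toolF()
im=cams.camera('scene')[:,:,::-1];cv2.imwrite('pics/s12c.png',cv2.resize(im[115:195,240:340],None,fx=7,fy=7,interpolation=cv2.INTER_CUBIC))"
```

```text
t 29.8 tcp [ 0.6234 -0.1337  0.1495] yhead 52.33 z [ 0. -0. -1.] F [ 0.76 -0.43  0.52] T [-0.05 -0.02 -0.  ] w 0.0333 q [-0.29  0.45  0.57  1.55 -0.25  1.22  1.23]
Ftool [-0.87  0.13 -0.52]
```

View pics/s12c.png

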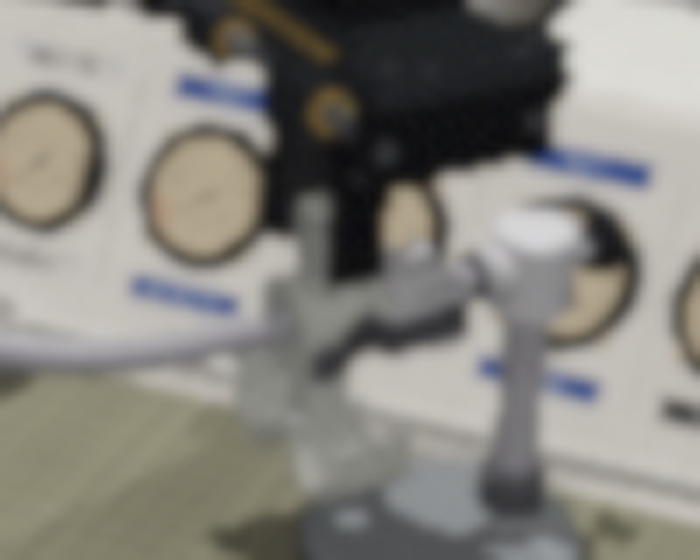

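The cradle hangs upright with its stem free at (315,235) and the lever tip still in the groove side at (325,368). The force reads zero. I'll open further, then retreat straight up.

arm_command --increments '[{"gripper":60,"dx":0,"dy":0,"dz":0,"spin":0},{"gripper":60,"dx":0,"dy":0,"dz":0,"spin":0},{"gripper":60,"dx":0,"dy":0,"dz":-0.005,"spin":0},{"gripper":60,"dx":0,"dy":0,"dz":-0.015,"spin":0},{"gripper":60,"dx":0,"dy":0,"dz":-0.025,"spin":0},{"gripper":60,"dx":0,"dy":0,"dz":-0.03,"spin":0},{"gripper":60,"dx":0,"dy":0,"dz":-0.03,"spin":0},{"gripper":60,"dx":0,"dy":0,"dz":-0.02,"spin":0}]'

```text
time: 30.85
ee_pos: [0.6238, -0.1336, 0.2773]
eef_rot: [0.323, 0.946, 0.0, 0.001]
ft_force: [-0.6, 0.5, 0.1]
width: 0.0519
```

arm_command --increments '[{"gripper":60,"dx":0.02,"dy":0,"dz":0,"spin":0},{"gripper":60,"dx":0.03,"dy":0,"dz":0,"spin":0},{"gripper":60,"dx":0.03,"dy":0,"dz":0,"spin":0},{"gripper":60,"dx":0.03,"dy":0,"dz":0,"spin":0},{"gripper":60,"dx":0.03,"dy":0,"dz":0,"spin":0},{"gripper":60,"dx":0.03,"dy":0,"dz":0,"spin":0},{"gripper":60,"dx":0.02,"dy":0,"dz":0,"spin":0},{"gripper":60,"dx":0,"dy":0,"dz":0,"spin":0}]'

```text
time: 31.85
ee_pos: [0.4728, -0.0167, 0.2757]
eef_rot: [0.322, 0.947, 0.001, 0.001]
ft_force: [0.5, 0.1, 0.3]
width: 0.0524
```

```bash
python3 -c "
from path import *
st()
im=cams.camera('scene')[:,:,::-1];cv2.imwrite('pics/s13.png',cv2.resize(im,(800,600)));cv2.imwrite('pics/s13c.png',cv2.resize(im[135:190,260:330],None,fx=11,fy=11,interpolation=cv2.INTER_CUBIC))
im=cams.camera('top')[:,:,::-1];cv2.imwrite('pics/t13.png',cv2.resize(im,(800,600)));cv2.imwrite('pics/t13c.png',cv2.resize(im[115:205,210:310],None,fx=6,fy=6,interpolation=cv2.INTER_CUBIC))"
```

```text
t 31.85 tcp [ 0.4728 -0.0167  0.2757] yhead 52.43 z [ 0.002  0.001 -1.   ] F [0.54 0.13 0.28] T [ 0.03 -0.02 -0.03] w 0.0524 q [-0.57 -0.06  0.49  1.79  0.03  1.41  0.83]
```

View pics/s13c.png

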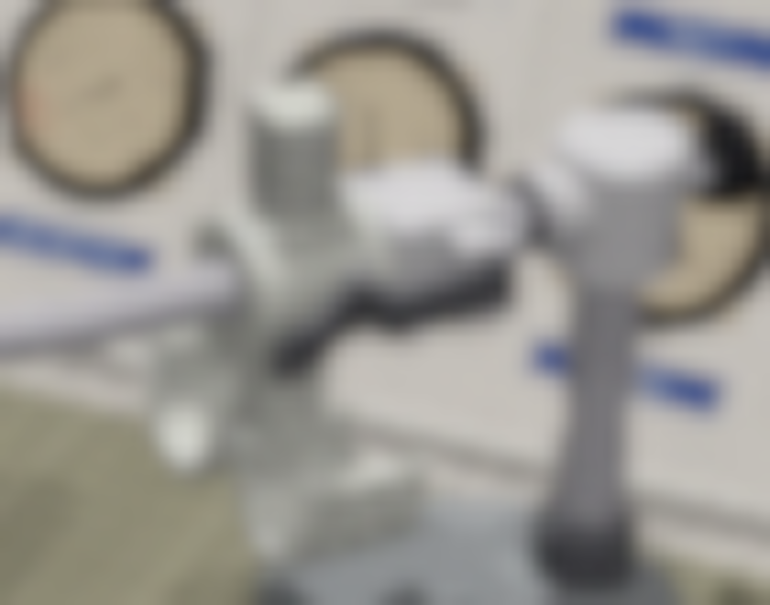

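View pics/s13.png

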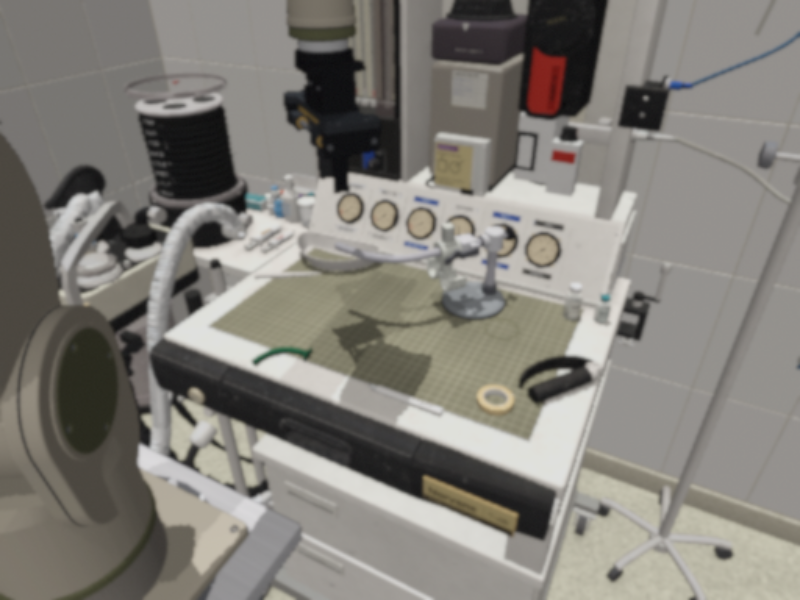

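View pics/t13c.png

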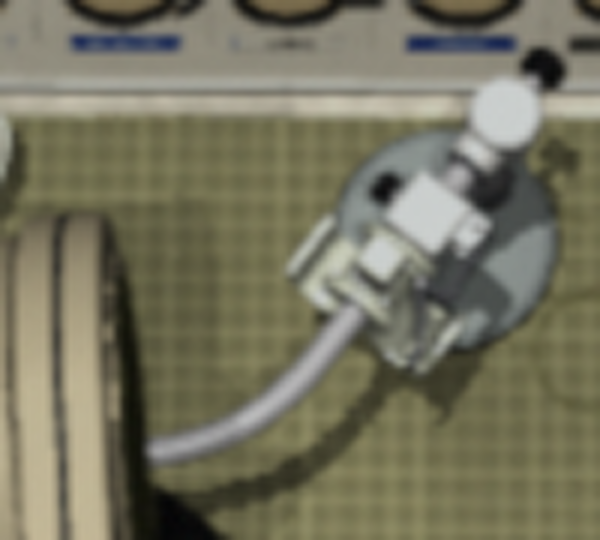

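The cradle hangs upright at the block: stem at (290,150) in the scene crop, sleeve against the block, lever across the groove at (320,330). The top view agrees (stem at (380,258), block at (430,212)), and everything else on the worktop is where it was at the start.

```bash
python3 -c "
from bench import job
print(job.close_job())"
```

```text
the job is handed in; nothing more can be done
None
```

The hose cradle is on the arm and locked at the catch block, hanging upright and released. I handed the job in at about 32 s on the clock, against the 67 s limit. I gripped it by the stem, threaded it onto the rod tip, slid it round the bend with small corrections from the wrist force, and pressed it past the catch.

- **Locked:** the lever swung out on the flange and then dropped back part-way. Pressing on met the stop face at about 4.7 N. Pulling back about 3 mm ran into the catch and was held at about 5.7 N. The lever did not move when I let go. I could not read the catch angle directly, so the lock rests on these force readings and the pictures.
- **Forces:** the highest reading at the end of any move was about 9 N, while entering the rod tip. I relieved it before going on. Forces during the moves were not recorded.
- **After release:** the last views show the cradle upright against the block, the gripper well clear with about zero force, and the other items in view where they were at the start (by eye, not measured).
- **Disagreements:** the two cameras differed by about 4–5 mm. The rod tip felt about 2 mm lower than the scene camera suggested, so I went by feel there. My first automatic search for the rod in the pictures failed and was replaced. The first move call was refused because some fields were left out; nothing moved.

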